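# Load the sealed sample jars into their warming blocks

## Task

Put the three lidded sample jars to warm: stand each upright, right down in the well of the aluminium block that fits it (large jar in the widest well, medium in the middle one, small in the narrowest), one after another, the largest first and the smallest last, because big samples take longest to warm. Set them down gently instead of dropping them, let each go before taking the next, and leave the open empty jars standing where they are.

Things in the scene. Friction and masses are not known exactly. Their poses are not given: they have to be found in the camera images.
- jar_large: the large sealed sample jar: a plain straight-sided upright cylinder of amber glass with a paper band and a black screw lid flush with the sides (black top with a grey disc), 66 mm across, 82 mm tall over the lid, about 300 g, rigid, loose on the bench. Origin: centre of its underside; z up. Can be gripped across its full diameter anywhere, best near the top.
- jar_medium: the medium sealed sample jar: a plain straight-sided upright cylinder of amber glass with a paper band and a black screw lid flush with the sides (black top with a grey disc), 48 mm across, 72 mm tall over the lid, about 150 g, rigid, loose on the bench. Origin: centre of its underside; z up. Can be gripped across its full diameter anywhere, best near the top.
- jar_small: the small sealed sample jar: a plain straight-sided upright cylinder of amber glass with a paper band and a black screw lid flush with the sides (black top with a grey disc), 30 mm across, 62 mm tall over the lid, about 50 g, rigid, loose on the bench. Origin: centre of its underside; z up. Can be gripped across its full diameter anywhere, best near the top.
- block_large: aluminium warming block with the large well: square, 98 x 98 mm and 28 mm high, fixed to the bench, with one round well in the middle of its top, 82 mm across and 20 mm deep (its dark floor lies 8 mm above the bench). All three blocks look the same but for the width of the well. Origin: centre of its underside, straight below the well's centre; x and y along its sides, z up.
- block_medium: aluminium warming block with the medium well: square, 98 x 98 mm and 28 mm high, fixed to the bench, with one round well in the middle of its top, 64 mm across and 20 mm deep (its dark floor lies 8 mm above the bench). All three blocks look the same but for the width of the well. Origin: centre of its underside, straight below the well's centre; x and y along its sides, z up.
- block_small: aluminium warming block with the small well: square, 98 x 98 mm and 28 mm high, fixed to the bench, with one round well in the middle of its top, 46 mm across and 20 mm deep (its dark floor lies 8 mm above the bench). All three blocks look the same but for the width of the well. Origin: centre of its underside, straight below the well's centre; x and y along its sides, z up.
- empty_large: an empty amber glass jar without a lid, open at the top: 66 mm across, 66 mm tall, wall 4 mm, loose, standing upright on the bench. Not to be moved. Origin: centre of its underside; z up.
- empty_medium: an empty amber glass jar without a lid, open at the top: 48 mm across, 56 mm tall, wall 4 mm, loose, standing upright on the bench. Not to be moved. Origin: centre of its underside; z up.
Mind the look-alikes: they are no part of the job. What is shaped like the block_small but red is not meant.

How it is judged (in metres and radians):
On the way, in this order (a step that is already met when the one before it is completed fails the run):
1. the large jar stands upright on the floor of its own well, let go (horizontal distance between jar_large and block_large below 0.012 m and z of jar_large in the frame of block_large between 0.004 and 0.012 m and angle between jar_large's own z axis and vertical below 0.08 rad and linear speed of jar_large below 0.03 m/s and contact force between the fingers and jar_large below 0.3 N), for 0.2 s.
2. the medium jar stands upright on the floor of its own well, let go (horizontal distance between jar_medium and block_medium below 0.012 m and z of jar_medium in the frame of block_medium between 0.004 and 0.012 m and angle between jar_medium's own z axis and vertical below 0.08 rad and linear speed of jar_medium below 0.03 m/s and contact force between the fingers and jar_medium below 0.3 N), for 0.2 s.
3. the small jar stands upright on the floor of its own well, let go (horizontal distance between jar_small and block_small below 0.012 m and z of jar_small in the frame of block_small between 0.004 and 0.012 m and angle between jar_small's own z axis and vertical below 0.08 rad and linear speed of jar_small below 0.03 m/s and contact force between the fingers and jar_small below 0.3 N), for 0.2 s.
At the end, for the whole second after the job is handed in: Each lidded jar stands upright (within 4.5 degrees) on the floor (within 4 mm) of its own well, within 12 mm of its axis, released and at rest, gone in largest, medium, then small; both empty jars are within 20 mm of where they stood (all of step 1 and all of step 2 and all of step 3 and distance of each of empty_large, empty_medium from where it was at the start of the episode below 0.02 m); the robot touches nothing.
It fails at once if the large empty jar is pushed more than 20 mm or tipped (distance of empty_large from where it was at the start of the episode above 0.02 m or angle between empty_large's own z axis and vertical above 0.35 rad).
It fails at once if the medium empty jar is pushed more than 20 mm or tipped (distance of empty_medium from where it was at the start of the episode above 0.02 m or angle between empty_medium's own z axis and vertical above 0.35 rad).
It fails at once if the large jar is dropped into its well (faster than 0.5 m/s within the last 40 mm) (horizontal distance between jar_large and block_large below 0.03 m and z of jar_large in the frame of block_large below 0.048 m and linear speed of jar_large above 0.5 m/s).
It fails at once if the medium jar is dropped into its well (faster than 0.5 m/s within the last 40 mm) (horizontal distance between jar_medium and block_medium below 0.03 m and z of jar_medium in the frame of block_medium below 0.048 m and linear speed of jar_medium above 0.5 m/s).
It fails at once if the small jar is dropped into its well (faster than 0.5 m/s within the last 40 mm) (horizontal distance between jar_small and block_small below 0.03 m and z of jar_small in the frame of block_small below 0.048 m and linear speed of jar_small above 0.5 m/s).
It also fails if it takes over 77 s, if anything falls off the work surface, if the arm or the gripper's body presses on something with over 40 N, if the wrist force passes 120 N, or if a joint passes its speed limit or range.

## Robot

A 6-joint arm with a two-finger parallel gripper is mounted at the origin on the work surface. World frame = base frame: x ahead of the robot, y to its left, z up, the work surface at z = 0. Lengths are in mm, angles in rad, forces in N, time in s.
With the tool pointing down it reaches from about 275 to 1000 mm from the base axis. Payload 8.4 kg.
Tool frame: the origin (TCP) lies at the very end of the fingers, on their centre line; the grasp point (between the pads) lies 19 mm behind it; z points along the fingers, y is the direction in which the jaws open and shut (so a half turn about z gives the same grasp; the last joint's range is limited). The gripper opens to 85 mm and grips with 20 to 120 N. Pads are 22 mm wide; open, the fingers measure 114 mm over their backs; the gripper's body (76 mm by 85 mm) begins 54 mm behind the grasp point. The pads swing forward as they close: fully open they stand 13 mm farther back than shut.
Start: joints at [-0.002, 0.353, 1.633, -0, 1.155, -0.002], TCP at [625.002, -0, 194.881] pointing down, gripper open.
Joint ranges: [-2.63, 2.63], [-0.92, 2.1], [0.06, 2.66], [-1.3, 4.44], [0, 2.69], [-3.02, 3.02]. Speed limits (rad/s): [2.22, 2.22, 2.79, 3.14, 3.14, 3.14].

## Interface

Orientations are given as [roll, pitch, yaw] about the fixed x, y, z axes, in that order (R = Rz(yaw) Ry(pitch) Rx(roll)).
In Python, from rig import r gives the robot as it stands.
- The arm moves only by the tool jog_arm, never from a script. Its argument "moves" is a list of rows, each an object with "grip": the gripper command: -1 is fully open, 1 is shut, values between are in proportion; "translation": the shift along the tool's x, y, z in m, a list of three; "twist": the turn, a rotation vector about the tool's x, y, z in rad, a list of three. In form: [{"grip": grip, "translation": [dx, dy, dz], "twist": [ax, ay, az]}, ...]. A call has 1 to 10 rows; each row shifts and turns the commanded pose from where the row before left it, along the tool's axes as they then stand; what a row does not reach is not made up. A row lasts 1/12 s, in which the tool goes at most 41.7 mm and 7.16 degrees, less where a joint would pass 70% of its speed; a pose out of reach is approached as far as the arm can. A call with a gripper value outside its range is refused whole. The fingers move at their own pace and stop on an object; "squeeze" is the grip in N (left out, the last holds). Time passes only in rows, so rows that do not move let the fingers close. It gives the time, the measured TCP pose, the force and the opening at its end, in the units of the state.
- r.sense(): the state, without advancing time (a new reading comes with each control period).
- r.grab_frame(name): name is "scene" or "side" or "wrist"; returns (picture, depth): 420x560x3 uint8, red, green, blue; 420x560 float32, mm along the optical axis (not along the pixel's ray), 0 where there is no reading.
- r.calibration(name): a dict with "fx", "fy", "cx", "cy" (pixels), "R" (3x3) and "t" (3): a world point X has camera coordinates R X + t. Camera axes: x right, y down, z forward; pixel columns grow to the right and rows downward; lengths in mm; the calibration is good to about 2 mm. The wrist camera is an equidistant fisheye: a pixel r from the principal point sees the ray r / f radians off the axis. A picture is of the moment at which its call begins: read the wrist's pose just before it. calibration takes no time and is no camera call; for the wrist camera it gives the pose at the moment of the call.
- r.sign_off(): hands the job in, once; it reports no verdict.
The state is a dict: "clock": time; "qpos": joint angles; "qvel": joint speeds; "joint_efforts": joint torques, N m; "eef_pos": TCP position; "tcp_rot": TCP orientation; "contact_force": force on the tool from outside, world axes, zero at the start; "wrist_torque": the same for the moment, N m; "opening": opening from 0.0 (shut) to 1.0 (fully open).
Only numpy, scipy, OpenCV 4.12 (cv2) and the standard library are available. Lean on these libraries where they do the work, as an engineer would, in place of code of your own. Each camera call takes 0.05 s, during which the arm holds its last target.

## Working session

There is one attempt and no reset: what is moved stays moved. The work goes in short steps, Python scripts to look and compute and a tool call to move; the robot and the scene stay as the last step left them, time stands still between calls to the robot, and variables do not carry over. Pictures are saved under pics/ and viewed, and the job is handed in when it is done.

Besides the shell and the picture viewer there is one more tool, called after ">>>" in YAML: its name, and indented under it one key for each argument. jog_arm: Moves the arm, as the interface text tells. Its arguments: {"type":"object","properties":{"moves":{"type":"array"},"squeeze":{"type":"number"}},"required":["moves"]}

```bash
ls; mkdir -p pics
python3 - <<'E'
from rig import r
import cv2,numpy as np,pickle
s=r.sense();print(s)
for n in("scene","side"):
    im,d=r.grab_frame(n);c=r.calibration(n)
    pickle.dump((im,d,c),open(f"{n}0.pkl","wb"));cv2.imwrite(f"pics/{n}0.png",im[:,:,::-1])
    print(n,c)
E
```

```text
pics
{'clock': 0.0, 'qpos': array([-2.39172390e-03,  3.53663433e-01,  1.63415452e+00, -1.50478434e-05,
        1.15519795e+00, -2.40451853e-03]), 'qvel': array([-0.00197852,  0.00124741,  0.00085507, -0.00016586, -0.00109374,
        0.00229045]), 'joint_efforts': array([-2.03471049e-03, -6.05236173e+01, -3.42063046e+01, -2.62302356e-04,
        9.48130677e-03,  3.61521288e-06]), 'eef_pos': array([6.24459569e+02, 1.24752184e-03, 1.94143452e+02]), 'tcp_rot': array([-3.14016938e+00,  1.03359722e-05,  1.57081521e+00]), 'contact_force': array([-0.28043798,  0.44285295, -0.39462162]), 'wrist_torque': array([-0.00978742, -0.01879718,  0.00289078]), 'opening': 0.9969625527266998}
scene {'fx': 415.34747966985594, 'fy': 415.34747966985594, 'cx': 277.9740645799574, 'cy': 214.42213231048495, 'R': array([[-0.39467711,  0.9187321 ,  0.01270045],
       [ 0.75211579,  0.33097869, -0.56989029],
       [-0.52778009, -0.21537044, -0.82162263]]), 't': array([ 178.84940703, -389.03037804, 1245.6857842 ])}
side {'fx': 539.6869656662509, 'fy': 539.6869656662509, 'cx': 270.364545385569, 'cy': 212.88616339676818, 'R': array([[-0.79129603, -0.61131138, -0.01220604],
       [-0.37013218,  0.4948067 , -0.78623693],
       [ 0.48667521, -0.61762831, -0.61780459]]), 't': array([ 457.47391513,  201.23117516, 1310.76950008])}
```

View pics/scene0.png

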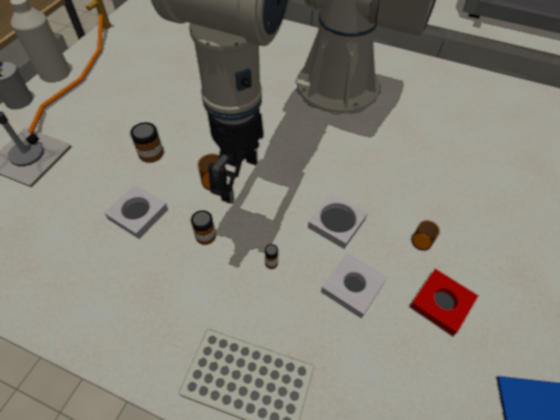

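View pics/side0.png

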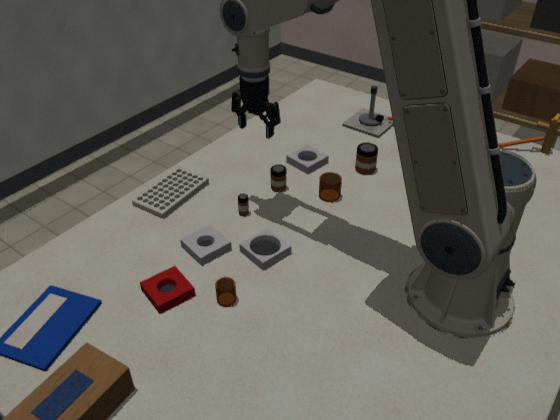

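The scene view shows lidded jars at (147,140), (203,226) and (271,255); empties at (210,172) and (425,235); pale blocks at (137,210), (338,218) and (354,282); and the red decoy at (444,300). Next I'll measure positions from depth.

```bash
cat > h.py <<'E'
import numpy as np,cv2
def cloud(im,d,c):
    v,u=np.mgrid[0:d.shape[0],0:d.shape[1]]
    P=np.stack([(u-c['cx'])/c['fx']*d,(v-c['cy'])/c['fy']*d,d],-1)
    W=(P-c['t'])@c['R']; W[d==0]=np.nan
    return W
def circ(p):
    A=np.c_[2*p,np.ones(len(p))];s=np.linalg.lstsq(A,(p**2).sum(1),rcond=None)[0]
    return s[:2],np.sqrt(s[2]+s[:2]@s[:2])
def ray(c,uv,z):
    uv=np.atleast_2d(np.asarray(uv,float))
    d=np.c_[(uv[:,0]-c['cx'])/c['fx'],(uv[:,1]-c['cy'])/c['fy'],np.ones(len(uv))]@c['R']
    o=-c['R'].T@c['t']
    return o+d*((z-o[2])/d[:,2])[:,None]
E
python3 - <<'E'
from h import *
import pickle
W={}
for n in("scene","side"):
    im,d,c=pickle.load(open(f"{n}0.pkl","rb"));w=cloud(im,d,c);W[n]=w
    ok=(w[...,0]>250)&(w[...,0]<900)&(abs(w[...,1])<500)
    z=w[...,2]
    print(n,"bench z",np.nanmedian(z[ok&(abs(z)<15)]))
    m=(ok&(z>15)&(z<100)).astype(np.uint8)
    k,l,st,ce=cv2.connectedComponentsWithStats(m,connectivity=4)
    for i in range(1,k):
        if st[i,4]<60: continue
        q=w[l==i];zm=np.percentile(q[:,2],97)
        top=q[q[:,2]>zm-6]
        (x,y),(a,b),an=cv2.minAreaRect(top[:,:2].astype(np.float32))
        print(ce[i].round(),st[i,4],"ztop %.0f"%zm,"rect c %.0f %.0f size %.0f %.0f ang %.0f"%(x,y,a,b,an),im[l==i].mean(0).round())
E
python3 - <<'E'
import cv2
im=cv2.imread('pics/scene0.png')
a=cv2.resize(im[110:340,90:490],(800,460),interpolation=cv2.INTER_CUBIC);cv2.imwrite('pics/crop0.png',a)
E
```

```text
scene bench z -0.40996420073532985
[146. 140.] 932 ztop 84 rect c 466 -354 size 66 64 ang 76 [64. 56. 48.]
[205. 167.] 373 ztop 67 rect c 479 -177 size 68 38 ang 5 [83. 56. 31.]
[135. 210.] 1310 ztop 30 rect c 639 -276 size 102 100 ang 81 [138. 133. 133.]
[337. 219.] 971 ztop 30 rect c 477 155 size 99 101 ang 78 [135. 130. 130.]
[202. 225.] 636 ztop 74 rect c 629 -103 size 46 46 ang 84 [66. 60. 54.]
[425. 233.] 537 ztop 56 rect c 448 346 size 47 47 ang 50 [84. 52. 22.]
[271. 255.] 283 ztop 64 rect c 633 60 size 28 27 ang 24 [69. 64. 58.]
[353. 284.] 1938 ztop 30 rect c 615 238 size 98 100 ang 77 [148. 142. 142.]
[445. 301.] 2099 ztop 30 rect c 578 416 size 98 101 ang 74 [133.  12.   8.]
[253. 372.] 6100 ztop 24 rect c 858 118 size 98 214 ang 4 [131. 131. 120.]
side bench z -1.4137227150963396
[366. 156.] 531 ztop 83 rect c 460 -352 size 63 65 ang 87 [46. 39. 34.]
[307. 156.] 489 ztop 31 rect c 636 -272 size 100 103 ang 81 [112. 107. 108.]
[278. 175.] 327 ztop 73 rect c 626 -101 size 43 55 ang 37 [46. 40. 36.]
[172. 192.] 1330 ztop 25 rect c 850 121 size 104 219 ang 2 [110. 107.  99.]
[330. 184.] 508 ztop 66 rect c 476 -161 size 62 73 ang 33 [58. 36. 20.]
[243. 202.] 178 ztop 63 rect c 630 63 size 29 32 ang 67 [49. 44. 40.]
[205. 242.] 944 ztop 30 rect c 613 242 size 102 103 ang 79 [120. 115. 116.]
[265. 246.] 672 ztop 30 rect c 474 158 size 102 103 ang 77 [110. 106. 106.]
[167. 286.] 1187 ztop 30 rect c 575 418 size 99 102 ang 74 [105.  22.  21.]
[225. 289.] 447 ztop 56 rect c 444 350 size 45 47 ang 42 [61. 38. 21.]
```

View pics/crop0.png

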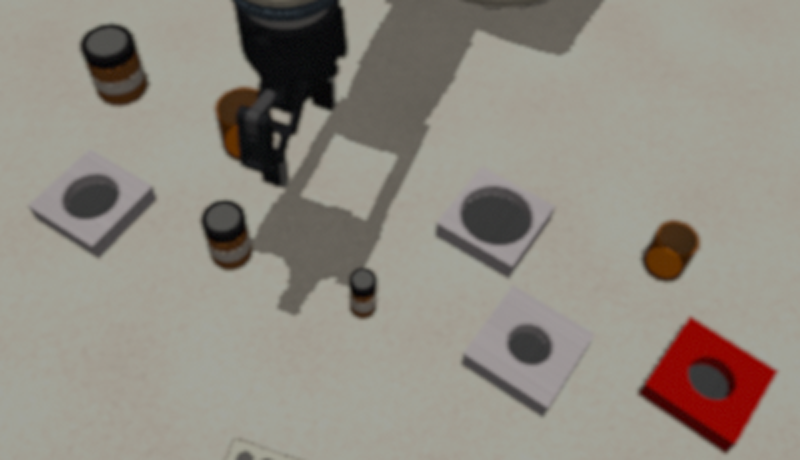

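The wells read widest at (338,218) → large, middle at (137,210) → medium and narrowest pale one at (354,282) → small, while the red block at (444,300) is the decoy. The two views agree to about 4 mm, so I'll use their average. First I go above the large jar at about (463,-353) and check with the wrist camera.

>>> jog_arm:
  moves:
    - {"grip": -1,"translation": [-0.036,-0.016,0],"twist": [0,0,0]}
    - {"grip": -1,"translation": [-0.036,-0.016,0],"twist": [0,0,0]}
    - {"grip": -1,"translation": [-0.036,-0.016,0],"twist": [0,0,0]}
    - {"grip": -1,"translation": [-0.036,-0.016,0],"twist": [0,0,0]}
    - {"grip": -1,"translation": [-0.036,-0.016,0],"twist": [0,0,0]}
    - {"grip": -1,"translation": [-0.036,-0.016,0],"twist": [0,0,0]}
    - {"grip": -1,"translation": [-0.036,-0.016,0],"twist": [0,0,0]}
    - {"grip": -1,"translation": [-0.036,-0.016,0],"twist": [0,0,0]}
    - {"grip": -1,"translation": [-0.036,-0.016,0],"twist": [0,0,0]}
    - {"grip": -1,"translation": [-0.029,-0.016,0],"twist": [0,0,0]}
  squeeze: 40

```text
clock: 0.93
eef_pos: [463.7, -355.2, 194.7]
tcp_rot: [-3.141, 0.0, 1.57]
contact_force: [0.2, -0.2, -0.1]
opening: 1.0
```

>>> jog_arm:
  moves:
    - {"grip": -1,"translation": [0,0,0],"twist": [0,0,0]}
    - {"grip": -1,"translation": [0,0,0],"twist": [0,0,0]}

```text
clock: 1.1
eef_pos: [463.8, -354.3, 194.5]
tcp_rot: [-3.141, -0.0, 1.568]
contact_force: [-0.6, 0.1, -0.7]
opening: 1.002
```

Run:
```python
from rig import r
import cv2,pickle
s=r.sense();c=r.calibration("wrist");im,d=r.grab_frame("wrist")
pickle.dump((im,d,c,s),open("w1.pkl","wb"));cv2.imwrite("pics/w1.png",im[:,:,::-1])
im,d=r.grab_frame("scene");cv2.imwrite("pics/scene1.png",im[:,:,::-1]);pickle.dump((im,d,r.calibration("scene")),open("scene1.pkl","wb"))
print(s['clock'],s['eef_pos'],s['tcp_rot'],c)
```

```text
1.1 [ 463.81166562 -354.31607244  194.46812187] [-3.14097827e+00 -4.57471426e-04  1.56759778e+00] {'fx': 325.19226210127806, 'fy': 325.19226210127806, 'cx': 282.0007606126188, 'cy': 210.69706317863154, 'R': array([[ 0.99999362, -0.00342644, -0.00100717],
       [-0.00290918, -0.94509163,  0.32679252],
       [-0.00207161, -0.3267875 , -0.94509557]]), 't': array([-464.62483852, -376.27020794,  265.1120115 ])}
```

View pics/w1.png

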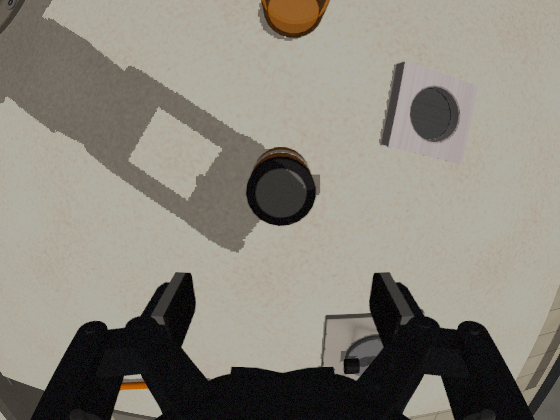

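The wrist view shows the large lid centred near (281,190), the medium block's well at (435,113) and the large empty at (295,10). I'll cast fisheye rays for the lid and the well.

```bash
cat >> h.py <<'E'
def fray(c,uv,z):
    uv=np.atleast_2d(np.asarray(uv,float));a=(uv-[c['cx'],c['cy']])/c['fx'];th=np.hypot(*a.T)
    s=np.where(th>1e-9,np.sin(th)/np.maximum(th,1e-9),1)
    d=np.c_[a*s[:,None],np.cos(th)]@c['R'];o=-c['R'].T@c['t']
    return o+d*((z-o[2])/d[:,2])[:,None]
E
python3 - <<'E'
from h import *
import pickle
im,d,c,s=pickle.load(open("w1.pkl","rb"))
g=im.max(2)
def big(mask,seed,R):
    m=np.zeros_like(g);cv2.circle(m,seed,R,255,-1)
    m=cv2.bitwise_and(m,mask.astype(np.uint8)*255)
    cs,_=cv2.findContours(m,cv2.RETR_EXTERNAL,cv2.CHAIN_APPROX_NONE)
    return cv2.convexHull(max(cs,key=cv2.contourArea))[:,0]
print("lid col",im[190,250],im[190,281],im[113,435],im[113,465])
h=big(g<75,(281,190),50)
h=h[h[:,1]>180]
p=fray(c,h,82);print("lid",circ(p[:,:2]))
h=big(g<110,(435,113),33);p=fray(c,h,28);print("well",circ(p[:,:2]))
# scene-cam/side depth circles, well widths
for n in("scene0","side0"):
    im,d,c=pickle.load(open(n+".pkl","rb"));w=cloud(im,d,c)
    for nm,x,y in(("L",475,156),("M",637,-274),("S",614,240)):
        m=(np.hypot(w[...,0]-x,w[...,1]-y)<46)&(w[...,2]<26)&(w[...,2]>-2)
        q=w[m];
        xs=q[:,:2];h=cv2.convexHull(xs.astype(np.float32))[:,0]
        print(n,nm,circ(h),m.sum())
E
```

```text
lid col [0 6 8] [54 53 49] [63 60 60] [168 158 158]
lid (array([ 462.086757  , -353.39064094]), np.float64(32.3421353375951))
well (array([ 636.1364223 , -275.28476302]), np.float64(31.687524005369408))
scene0 L (array([474.73725783, 155.34632997]), np.float64(44.55430308325052)) 888
scene0 M (array([ 637.20810683, -273.29698665]), np.float64(44.683370196346836)) 551
scene0 S (array([613.86200302, 240.16798785]), np.float64(45.019106444241764)) 551
side0 L (array([474.87680632, 156.17134904]), np.float64(44.89452294934)) 548
side0 M (array([ 636.99233077, -274.13516556]), np.float64(44.81360431421272)) 245
side0 S (array([613.93566205, 240.13478313]), np.float64(44.889212513948785)) 344
```

>>> jog_arm:
  moves:
    - {"grip": -1,"translation": [0.001,-0.0015,0.02],"twist": [0,0,0]}
    - {"grip": -1,"translation": [0,0,0.02],"twist": [0,0,0]}
    - {"grip": -1,"translation": [0,0,0.02],"twist": [0,0,0]}
    - {"grip": -1,"translation": [0,0,0.02],"twist": [0,0,0]}
    - {"grip": -1,"translation": [0,0,0.02],"twist": [0,0,0]}
    - {"grip": -1,"translation": [0,0,0.02],"twist": [0,0,0]}
    - {"grip": -1,"translation": [0,0,0.02],"twist": [0,0,0]}
    - {"grip": -1,"translation": [0,0,0.02],"twist": [0,0,0]}
    - {"grip": -1,"translation": [0,0,0],"twist": [0,0,0]}

```text
clock: 1.95
eef_pos: [462.1, -348.9, 31.4]
tcp_rot: [-3.137, -0.004, 1.573]
contact_force: [-0.9, 1.1, -0.8]
opening: 1.001
```

>>> jog_arm:
  moves:
    - {"grip": 1,"translation": [0,0,0],"twist": [0,0,0]}
    - {"grip": 1,"translation": [0,0,0],"twist": [0,0,0]}
    - {"grip": 1,"translation": [0,0,0],"twist": [0,0,0]}
    - {"grip": 1,"translation": [0,0,0],"twist": [0,0,0]}
    - {"grip": 1,"translation": [0,0,0],"twist": [0,0,0]}
    - {"grip": 1,"translation": [0,0,0],"twist": [0,0,0]}
    - {"grip": 1,"translation": [0,0,0],"twist": [0,0,0]}
    - {"grip": 1,"translation": [0,0,0],"twist": [0,0,0]}
  squeeze: 40

```text
clock: 2.62
eef_pos: [464.3, -352.4, 36.3]
tcp_rot: [3.14, 0.001, 1.571]
contact_force: [-1.6, 2.6, 7.7]
opening: 0.74
```

>>> jog_arm:
  moves:
    - {"grip": 1,"translation": [0,0,-0.005],"twist": [0,0,0]}
    - {"grip": 1,"translation": [0,0,-0.01],"twist": [0,0,0]}
    - {"grip": 1,"translation": [0,0,-0.015],"twist": [0,0,0]}
    - {"grip": 1,"translation": [0,0,-0.02],"twist": [0,0,0]}
    - {"grip": 1,"translation": [0,0,-0.02],"twist": [0,0,0]}
    - {"grip": 1,"translation": [0,0,-0.02],"twist": [0,0,0]}
    - {"grip": 1,"translation": [0,0,-0.02],"twist": [0,0,0]}
    - {"grip": 1,"translation": [0,0,-0.01],"twist": [0,0,0]}
    - {"grip": 1,"translation": [0,0,-0.005],"twist": [0,0,0]}
    - {"grip": 1,"translation": [0,0,0],"twist": [0,0,0]}

```text
clock: 3.45
eef_pos: [463.9, -352.3, 161.0]
tcp_rot: [3.14, 0.001, 1.571]
contact_force: [0.4, -0.7, -3.0]
opening: 0.737
```

Run:
```python
from rig import r
import cv2,pickle
s=r.sense();print(s['eef_pos'],s['tcp_rot'],s['contact_force'],s['opening'])
im,d=r.grab_frame("side");cv2.imwrite("pics/side2.png",cv2.resize(im[60:260,200:480,::-1],(784,560)))
c=r.calibration("wrist");im,d=r.grab_frame("wrist");cv2.imwrite("pics/w2.png",im[:,:,::-1]);pickle.dump((im,d,c,s),open("w2.pkl","wb"))
```

```text
[ 463.91647126 -352.34408436  161.02217469] [3.14008691e+00 1.14537523e-03 1.57076051e+00] [ 0.41490127 -0.72113669 -3.03786338] 0.7372709799553979
```

View pics/side2.png

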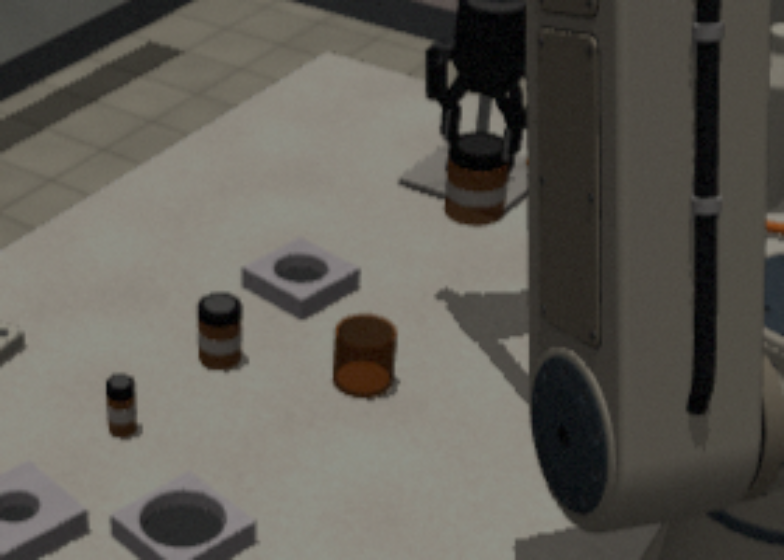

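View pics/w2.png

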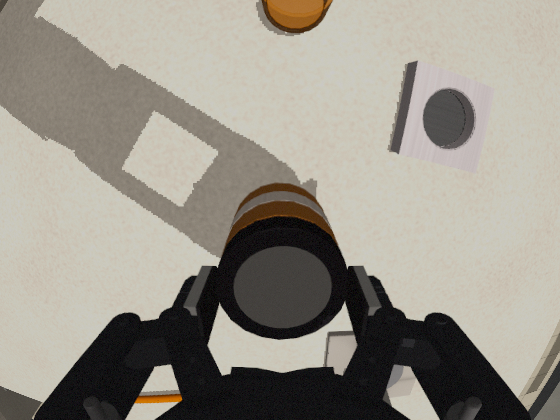

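The jar is held upright, with its lid at about (282,285) in the wrist view and its bottom well above the bench. I'll measure where it sits relative to the TCP.

Run:
```python
from h import *
import pickle
im,d,c,s=pickle.load(open("w2.pkl","rb"))
# grey disc
m=((im.max(2)>42)&(im.max(2)<90)&(np.ptp(im.astype(int),2)<14)).astype(np.uint8)
m=cv2.morphologyEx(m,cv2.MORPH_OPEN,np.ones((5,5)))
k,l,st,ce=cv2.connectedComponentsWithStats(m);i=l[285,282];print(st[i],ce[i])
h=cv2.convexHull(np.argwhere(l==i)[:,::-1].astype(np.int32))[:,0]
W=cloud(im,d,c)
for z in(204,207,210): p=fray(c,h,z);print(z,circ(p[:,:2]))
print("tcp",s['eef_pos'],"depth at disc",d[285,282],d[240,282],d[325,282])
# well radii
im,d,c,s=pickle.load(open("w2.pkl","rb"))
```

```text
[ 234  246   98   82 6333] [282.19137849 286.65087636]
204 (array([ 463.28386937, -355.65779923]), np.float64(24.086723945889062))
207 (array([ 463.28364996, -353.70277851]), np.float64(23.549069545340217))
210 (array([ 463.28343054, -351.7477578 ]), np.float64(23.011415144791815))
tcp [ 463.91647126 -352.34408436  161.02217469] depth at disc 152.6124 144.7047 159.66429
```

>>> jog_arm:
  moves:
    - {"grip": 1,"translation": [0.01,0,0],"twist": [0,0,0]}
    - {"grip": 1,"translation": [0.02,0.0015,0],"twist": [0,0,0]}
    - {"grip": 1,"translation": [0.03,0.002,0],"twist": [0,0,0]}
    - {"grip": 1,"translation": [0.03,0.002,0],"twist": [0,0,0]}
    - {"grip": 1,"translation": [0.03,0.002,0],"twist": [0,0,0]}
    - {"grip": 1,"translation": [0.03,0.002,0],"twist": [0,0,0]}
    - {"grip": 1,"translation": [0.03,0.002,0],"twist": [0,0,0]}
    - {"grip": 1,"translation": [0.03,0,0],"twist": [0,0,0]}
    - {"grip": 1,"translation": [0.03,0,0],"twist": [0,0,0]}
    - {"grip": 1,"translation": [0.03,0,0],"twist": [0,0,0]}

```text
clock: 4.38
eef_pos: [473.7, -79.9, 158.8]
tcp_rot: [-3.14, -0.001, 1.571]
contact_force: [0.8, -0.6, -3.7]
opening: 0.743
```

>>> jog_arm:
  moves:
    - {"grip": 1,"translation": [0.03,0,0],"twist": [0,0,0]}
    - {"grip": 1,"translation": [0.03,0,0],"twist": [0,0,0]}
    - {"grip": 1,"translation": [0.03,0,0],"twist": [0,0,0]}
    - {"grip": 1,"translation": [0.03,0,0],"twist": [0,0,0]}
    - {"grip": 1,"translation": [0.03,0,0],"twist": [0,0,0]}
    - {"grip": 1,"translation": [0.03,0,0],"twist": [0,0,0]}
    - {"grip": 1,"translation": [0.03,0,0],"twist": [0,0,0]}
    - {"grip": 1,"translation": [0.02,0,0],"twist": [0,0,0]}
    - {"grip": 1,"translation": [0.01,0,0],"twist": [0,0,0]}
    - {"grip": 1,"translation": [0,0,0],"twist": [0,0,0]}

```text
clock: 5.22
eef_pos: [474.1, 159.8, 159.1]
tcp_rot: [-3.14, 0.0, 1.573]
contact_force: [-0.5, -1.2, -2.4]
opening: 0.745
```

>>> jog_arm:
  moves:
    - {"grip": 1,"translation": [0,0,0],"twist": [0,0,0]}
    - {"grip": 1,"translation": [0,0,0],"twist": [0,0,0]}
    - {"grip": 1,"translation": [0,0,0],"twist": [0,0,0]}

```text
clock: 5.47
eef_pos: [474.8, 156.9, 159.6]
tcp_rot: [-3.141, 0.0, 1.57]
contact_force: [0.3, 0.2, -2.0]
opening: 0.741
```

Run:
```python
from rig import r
import cv2,pickle
s=r.sense();print(s['eef_pos'],s['tcp_rot'],s['contact_force'],s['opening'])
c=r.calibration("wrist");im,d=r.grab_frame("wrist");cv2.imwrite("pics/w3.png",im[:,:,::-1]);pickle.dump((im,d,c,s),open("w3.pkl","wb"))
```

```text
[474.75972971 156.86935284 159.64013542] [-3.14101034e+00  4.92606509e-04  1.56974678e+00] [ 0.30652671  0.15218115 -1.96849709] 0.7413804486881922
```

View pics/w3.png

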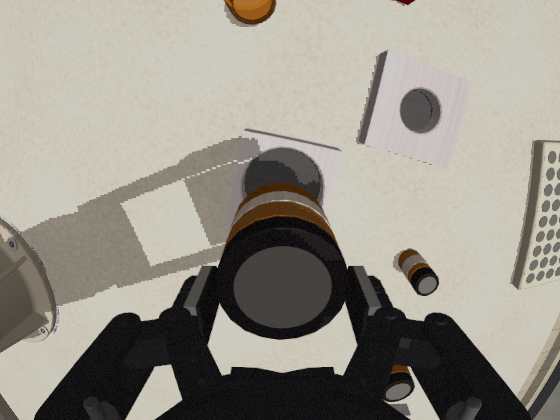

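The large well shows at about (283,180) below the jar, the small block's well at (420,110), and the small jar at (418,272). I'll refine the well centres.

Run:
```python
from h import *
import pickle
im,d,c,s=pickle.load(open("w3.pkl","rb"));W=cloud(im,d,c)
g=im.max(2)
def big(seed,R,cut=None):
    m=np.zeros_like(g);cv2.circle(m,seed,R,255,-1)
    m=cv2.bitwise_and(m,(g<112).astype(np.uint8)*255)
    cs,_=cv2.findContours(m,cv2.RETR_EXTERNAL,cv2.CHAIN_APPROX_NONE)
    return cv2.convexHull(max(cs,key=cv2.contourArea))[:,0]
h=big((420,110),30);print("S",circ(fray(c,h,28)[:,:2]))
for row in(165,172,178): print(row,g[row,235:255],g[row,312:332])
h=big((283,185),48);print(h.tolist());h=h[(h[:,1]<184)&(h[:,1]>120)&(h[:,0]>244)&(h[:,0]<330)]
print("L",circ(fray(c,h,28)[:,:2]))
```

```text
S (array([612.28706335, 238.91794734]), np.float64(22.352227881286357))
165 [140 139 134 137 136 135 134 136 136 136 134 130 115 103  59  48  47  46
  51  42] [ 88  87  62  46  99 148 168 200 204 205 205 205 202 201 204 205 205 206
 205 205]
172 [137 136 136 135 133 136 135 134 120 111  97  60  49  49  49  46  49  50
  47  46] [ 82  82  85  80  86  85  58  84 143 168 194 200 201 205 205 205 205 206
 204 205]
178 [136 137 135 133 135 135 125 110  94  94  48  47  41  46  46  47  46  47
  47  47] [ 82  84  80  84  84  84  81  56  82  83 130 161 201 206 205 204 205 205
 206 206]
[[289, 148], [293, 149], [296, 150], [301, 152], [303, 153], [310, 158], [312, 160], [316, 165], [321, 175], [322, 182], [322, 212], [319, 216], [312, 223], [306, 227], [302, 229], [296, 231], [292, 232], [283, 233], [274, 232], [270, 231], [264, 229], [260, 227], [254, 223], [245, 214], [241, 208], [240, 206], [240, 203], [242, 178], [244, 172], [248, 164], [250, 161], [252, 159], [258, 154], [269, 150], [272, 149], [277, 148]]
L (array([473.9326677, 156.2415053]), np.float64(41.10520735729732))
```

>>> jog_arm:
  moves:
    - {"grip": 1,"translation": [0,0,0.01],"twist": [0,0,0]}
    - {"grip": 1,"translation": [0,0,0.02],"twist": [0,0,0]}
    - {"grip": 1,"translation": [0,0,0.02],"twist": [0,0,0]}
    - {"grip": 1,"translation": [0,0,0.02],"twist": [0,0,0]}
    - {"grip": 1,"translation": [0,0,0.015],"twist": [0,0,0]}
    - {"grip": 1,"translation": [0,0,0.01],"twist": [0,0,0]}
    - {"grip": 1,"translation": [0,0,0.008],"twist": [0,0,0]}
    - {"grip": 1,"translation": [0,0,0.004],"twist": [0,0,0]}
    - {"grip": 1,"translation": [0,0,0],"twist": [0,0,0]}
    - {"grip": 1,"translation": [0,0,0],"twist": [0,0,0]}

```text
clock: 6.35
eef_pos: [475.4, 158.1, 53.2]
tcp_rot: [3.141, -0.0, 1.571]
contact_force: [-0.1, 0.9, -2.6]
opening: 0.737
```

>>> jog_arm:
  moves:
    - {"grip": 1,"translation": [0,0,0.002],"twist": [0,0,0]}
    - {"grip": 1,"translation": [0,0,0.002],"twist": [0,0,0]}
    - {"grip": 1,"translation": [0,0,0.001],"twist": [0,0,0]}
    - {"grip": 1,"translation": [0,0,0],"twist": [0,0,0]}
    - {"grip": 1,"translation": [0,0,0],"twist": [0,0,0]}

```text
clock: 6.77
eef_pos: [475.0, 158.0, 48.0]
tcp_rot: [3.141, -0.0, 1.571]
contact_force: [-1.1, -0.2, -2.3]
opening: 0.738
```

>>> jog_arm:
  moves:
    - {"grip": 1,"translation": [0,0,0.001],"twist": [0,0,0]}
    - {"grip": 1,"translation": [0,0,0.001],"twist": [0,0,0]}
    - {"grip": 1,"translation": [0,0,0],"twist": [0,0,0]}
    - {"grip": 1,"translation": [0,0,0],"twist": [0,0,0]}

```text
clock: 7.1
eef_pos: [474.9, 158.0, 45.8]
tcp_rot: [-3.141, 0.0, 1.571]
contact_force: [0.3, -0.0, -3.2]
opening: 0.741
```

>>> jog_arm:
  moves:
    - {"grip": 1,"translation": [0,0,0.001],"twist": [0,0,0]}
    - {"grip": 1,"translation": [0,0,0],"twist": [0,0,0]}
    - {"grip": 1,"translation": [0,0,0],"twist": [0,0,0]}

```text
clock: 7.35
eef_pos: [475.0, 158.0, 44.8]
tcp_rot: [-3.141, 0.0, 1.571]
contact_force: [-0.6, 0.4, -2.9]
opening: 0.741
```

>>> jog_arm:
  moves:
    - {"grip": 1,"translation": [0,0,0.001],"twist": [0,0,0]}
    - {"grip": 1,"translation": [0,0,0],"twist": [0,0,0]}
    - {"grip": 1,"translation": [0,0,0],"twist": [0,0,0]}

```text
clock: 7.6
eef_pos: [475.0, 158.1, 44.3]
tcp_rot: [3.142, -0.0, 1.571]
contact_force: [-2.4, 0.3, 3.9]
opening: 0.741
```

Contact with the floor at TCP z≈44. Now I open the gripper.

>>> jog_arm:
  moves:
    - {"grip": 0.3,"translation": [0,0,0],"twist": [0,0,0]}
    - {"grip": -0.5,"translation": [0,0,0],"twist": [0,0,0]}
    - {"grip": -1,"translation": [0,0,0],"twist": [0,0,0]}
    - {"grip": -1,"translation": [0,0,0],"twist": [0,0,0]}
    - {"grip": -1,"translation": [0,0,0],"twist": [0,0,0]}
    - {"grip": -1,"translation": [0,0,0],"twist": [0,0,0]}

```text
clock: 8.1
eef_pos: [475.1, 158.0, 43.9]
tcp_rot: [3.141, -0.0, 1.571]
contact_force: [-0.3, -0.1, -0.7]
opening: 1.002
```

Run:
```python
from rig import r
from h import *
import cv2,pickle
s=r.sense();print(s['eef_pos'],s['tcp_rot'],s['contact_force'],s['opening'])
im,d=r.grab_frame("side");cv2.imwrite("pics/side4.png",cv2.resize(im[140:340,130:410,::-1],(784,560)))
w=cloud(im,d,r.calibration("side"))
m=(np.hypot(w[...,0]-474,w[...,1]-157)<34)&(w[...,2]>60)&(w[...,2]<110)
z=w[m][:,2];print(np.percentile(z,[50,80,90,95]))
```

```text
[475.14727381 158.02845726  43.87567879] [ 3.14139302e+00 -5.24036201e-05  1.57075408e+00] [-0.29408904 -0.06996857 -0.66480692] 1.0024446073860789
[87.34420635 89.63665807 90.73818644 91.21278055]
```

View pics/side4.png

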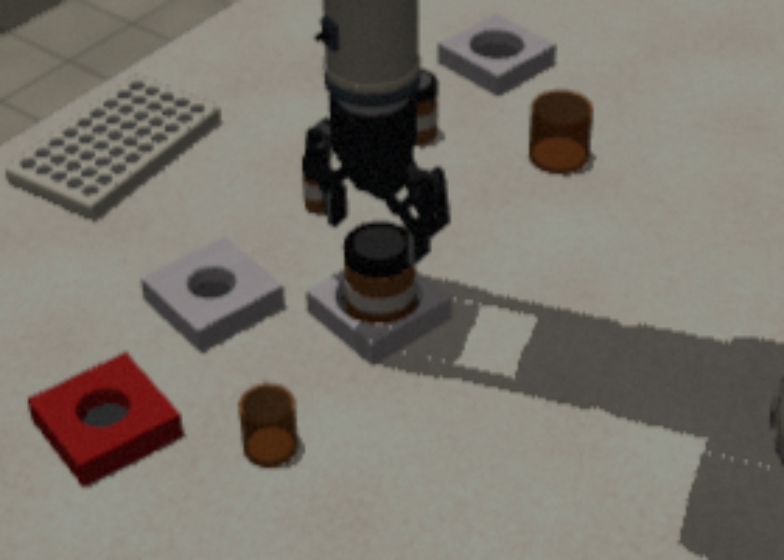

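The large jar stands in its well, lid top near z = 90 as expected for a seated jar, and the fingers are clear. I raise the arm and go to the medium jar at about (628,-102).

>>> jog_arm:
  moves:
    - {"grip": -1,"translation": [0,0,-0.01],"twist": [0,0,0]}
    - {"grip": -1,"translation": [0,0,-0.02],"twist": [0,0,0]}
    - {"grip": -1,"translation": [0,0,-0.03],"twist": [0,0,0]}
    - {"grip": -1,"translation": [0,0,-0.03],"twist": [0,0,0]}
    - {"grip": -1,"translation": [0,0,-0.03],"twist": [0,0,0]}
    - {"grip": -1,"translation": [0,0,-0.02],"twist": [0,0,0]}
    - {"grip": -1,"translation": [0,0,-0.01],"twist": [0,0,0]}

```text
clock: 8.73
eef_pos: [476.5, 158.4, 197.6]
tcp_rot: [3.137, -0.001, 1.571]
contact_force: [0.8, -0.6, -1.1]
opening: 1.004
```

>>> jog_arm:
  moves:
    - {"grip": -1,"translation": [-0.026,0.015,0],"twist": [0,0,0]}
    - {"grip": -1,"translation": [-0.026,0.015,0],"twist": [0,0,0]}
    - {"grip": -1,"translation": [-0.026,0.015,0],"twist": [0,0,0]}
    - {"grip": -1,"translation": [-0.026,0.015,0],"twist": [0,0,0]}
    - {"grip": -1,"translation": [-0.026,0.015,0],"twist": [0,0,0]}
    - {"grip": -1,"translation": [-0.026,0.015,0],"twist": [0,0,0]}
    - {"grip": -1,"translation": [-0.026,0.015,0],"twist": [0,0,0]}
    - {"grip": -1,"translation": [-0.026,0.015,0],"twist": [0,0,0]}
    - {"grip": -1,"translation": [-0.026,0.015,0],"twist": [0,0,0]}
    - {"grip": -1,"translation": [-0.026,0.016,0],"twist": [0,0,0]}

```text
clock: 9.57
eef_pos: [625.9, -103.4, 193.3]
tcp_rot: [-3.14, -0.0, 1.571]
contact_force: [-0.1, 0.5, 0.1]
opening: 1.0
```

>>> jog_arm:
  moves:
    - {"grip": -1,"translation": [0,0,0],"twist": [0,0,0]}
    - {"grip": -1,"translation": [0,0,0],"twist": [0,0,0]}
    - {"grip": -1,"translation": [0,0,0],"twist": [0,0,0]}

```text
clock: 9.82
eef_pos: [625.1, -101.6, 193.2]
tcp_rot: [-3.14, -0.001, 1.57]
contact_force: [0.3, 1.2, -0.3]
opening: 1.001
```

Run:
```python
from rig import r
import cv2,pickle
s=r.sense();print(s['eef_pos'],s['tcp_rot'],s['contact_force'],s['opening'])
c=r.calibration("wrist");im,d=r.grab_frame("wrist");cv2.imwrite("pics/w5.png",im[:,:,::-1]);pickle.dump((im,d,c,s),open("w5.pkl","wb"))
im,d=r.grab_frame("scene");cv2.imwrite("pics/scene5.png",im[:,:,::-1]);pickle.dump((im,d,r.calibration("scene")),open("scene5.pkl","wb"))
```

```text
[ 625.13364342 -101.57930184  193.17962524] [-3.13991282e+00 -6.19399808e-04  1.57035000e+00] [ 0.27883267  1.18587139 -0.26083818] 1.0006091878957846
```

View pics/w5.png

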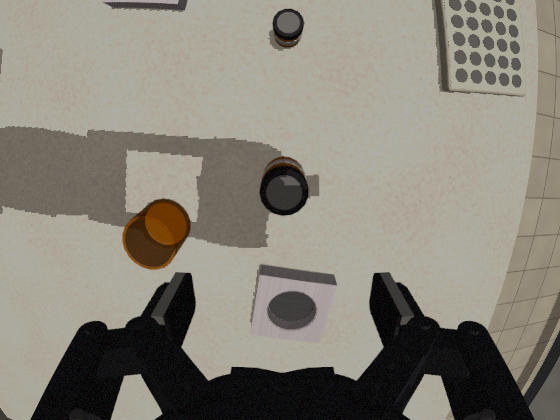

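View pics/scene5.png

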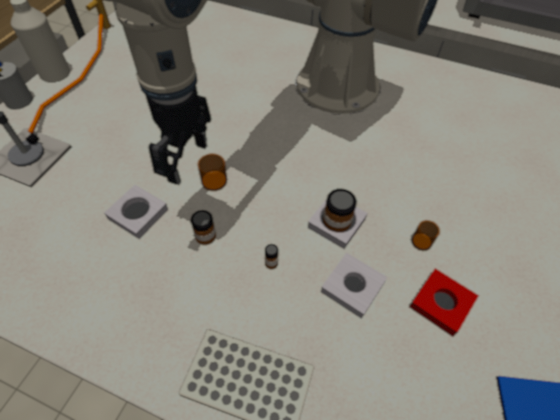

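Wrist view: medium lid at (284,189), medium block below it at (292,309), large empty at (157,232), small lid at (288,22). The scene view shows the large jar seated at (340,210) and both empties in place.

Run:
```python
from h import *
import pickle
im,d,c,s=pickle.load(open("w5.pkl","rb"));g=im.max(2)
def big(seed,R,t):
    m=np.zeros_like(g);cv2.circle(m,seed,R,255,-1)
    m=cv2.bitwise_and(m,(g<t).astype(np.uint8)*255)
    cs,_=cv2.findContours(m,cv2.RETR_EXTERNAL,cv2.CHAIN_APPROX_NONE)
    return cv2.convexHull(max(cs,key=cv2.contourArea))[:,0]
h=big((284,189),34,70);h=h[h[:,1]>182];print("lidM",circ(fray(c,h,72)[:,:2]),"tcp",s['eef_pos'])
h=big((292,309),30,112);print("wellM",circ(fray(c,h,28)[:,:2]))
h=big((288,22),19,70);h=h[h[:,1]<25];print("lidS",circ(fray(c,h,62)[:,:2]))
im,d,c=pickle.load(open("scene5.pkl","rb"));w=cloud(im,d,c)
m=(np.hypot(w[...,0]-475,w[...,1]-156)<45)&(w[...,2]>84)&(w[...,2]<100);q=w[m]
print("jarL top",q[:,2].mean(),circ(cv2.convexHull(q[:,:2].astype(np.float32))[:,0]))
```

```text
lidM (array([ 626.23903491, -102.40919521]), np.float64(23.288044865219533)) tcp [ 625.13364342 -101.57930184  193.17962524]
wellM (array([ 636.77126891, -274.14435956]), np.float64(31.49079852021168))
lidS (array([630.25635393,  60.35862776]), np.float64(13.948718655624774))
jarL top 89.32906950197929 (array([476.055872  , 154.93097511]), np.float64(32.82738116362498))
```

>>> jog_arm:
  moves:
    - {"grip": -1,"translation": [-0.0005,0.0015,0.02],"twist": [0,0,0]}
    - {"grip": -1,"translation": [0,0,0.02],"twist": [0,0,0]}
    - {"grip": -1,"translation": [0,0,0.02],"twist": [0,0,0]}
    - {"grip": -1,"translation": [0,0,0.02],"twist": [0,0,0]}
    - {"grip": -1,"translation": [0,0,0.02],"twist": [0,0,0]}
    - {"grip": -1,"translation": [0,0,0.02],"twist": [0,0,0]}
    - {"grip": -1,"translation": [0,0,0.02],"twist": [0,0,0]}
    - {"grip": -1,"translation": [0,0,0.018],"twist": [0,0,0]}
    - {"grip": -1,"translation": [0,0,0],"twist": [0,0,0]}

```text
clock: 10.67
eef_pos: [624.5, -100.9, 32.6]
tcp_rot: [-3.136, -0.001, 1.572]
contact_force: [-1.1, -0.4, 0.3]
opening: 1.0
```

>>> jog_arm:
  moves:
    - {"grip": 1,"translation": [0,0,0],"twist": [0,0,0]}
    - {"grip": 1,"translation": [0,0,0],"twist": [0,0,0]}
    - {"grip": 1,"translation": [0,0,0],"twist": [0,0,0]}
    - {"grip": 1,"translation": [0,0,0],"twist": [0,0,0]}
    - {"grip": 1,"translation": [0,0,0],"twist": [0,0,0]}
    - {"grip": 1,"translation": [0,0,0],"twist": [0,0,0]}
    - {"grip": 1,"translation": [0,0,0],"twist": [0,0,0]}
    - {"grip": 1,"translation": [0,0,0],"twist": [0,0,0]}
    - {"grip": 1,"translation": [0,0,0],"twist": [0,0,0]}
    - {"grip": 1,"translation": [0,0,0],"twist": [0,0,0]}
  squeeze: 35

```text
clock: 11.5
eef_pos: [627.5, -102.5, 35.9]
tcp_rot: [-3.142, -0.0, 1.571]
contact_force: [0.0, -0.7, -0.7]
opening: -0.001
```

>>> jog_arm:
  moves:
    - {"grip": 1,"translation": [0,0,-0.005],"twist": [0,0,0]}
    - {"grip": 1,"translation": [0,0,-0.01],"twist": [0,0,0]}
    - {"grip": 1,"translation": [0,0,-0.015],"twist": [0,0,0]}
    - {"grip": 1,"translation": [0,0,-0.02],"twist": [0,0,0]}
    - {"grip": 1,"translation": [0,0,-0.02],"twist": [0,0,0]}
    - {"grip": 1,"translation": [0,0,-0.02],"twist": [0,0,0]}
    - {"grip": 1,"translation": [0,0,-0.02],"twist": [0,0,0]}
    - {"grip": 1,"translation": [0,0,-0.01],"twist": [0,0,0]}
    - {"grip": 1,"translation": [0,0,0],"twist": [0,0,0]}
    - {"grip": 1,"translation": [0,0,0],"twist": [0,0,0]}

```text
clock: 12.33
eef_pos: [627.7, -102.5, 156.3]
tcp_rot: [3.141, 0.0, 1.571]
contact_force: [0.1, 0.5, -0.1]
opening: -0.0
```

Run:
```python
from rig import r
import cv2,pickle
s=r.sense();print(s['eef_pos'],s['tcp_rot'],s['contact_force'],s['opening'])
im,d=r.grab_frame("side");cv2.imwrite("pics/side6.png",cv2.resize(im[60:260,150:430,::-1],(784,560)))
c=r.calibration("wrist");im,d=r.grab_frame("wrist");cv2.imwrite("pics/w6.png",im[:,:,::-1]);pickle.dump((im,d,c,s),open("w6.pkl","wb"))
```

```text
[ 627.65426636 -102.51600498  156.26930609] [3.14057438e+00 1.50010423e-04 1.57081297e+00] [ 0.09775334  0.45111651 -0.09275648] -0.000429679852230951
```

View pics/side6.png

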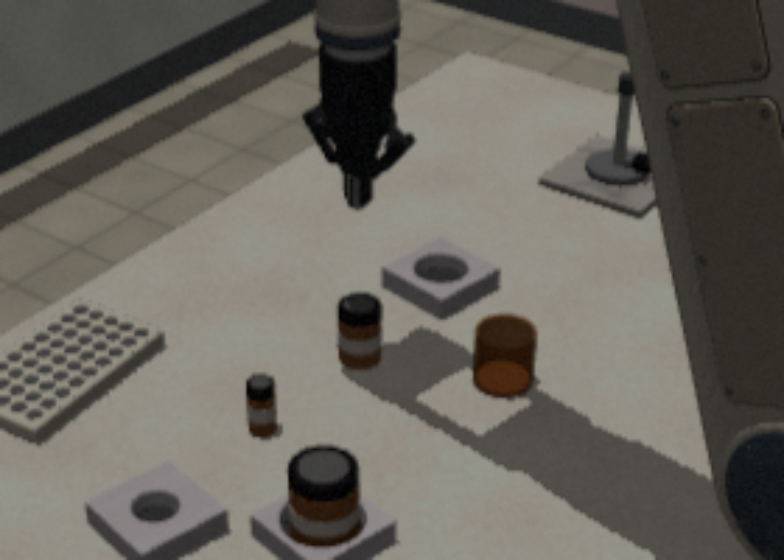

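View pics/w6.png

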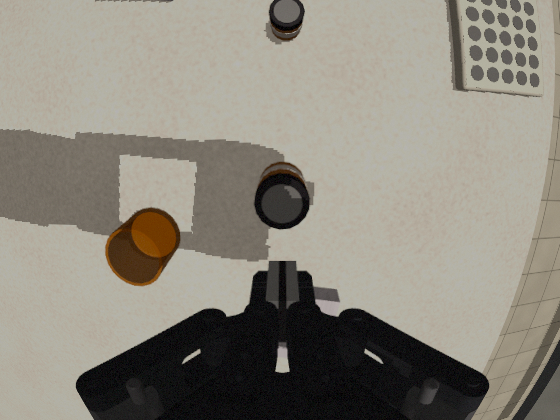

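The gripper closed on nothing (opening 0). The medium jar still stands at wrist (281,200) and side ≈ (360,330 in the crop). I'll measure the jar again, and the fingertip position independently.

Run:
```python
from rig import r
from h import *
import cv2,pickle
s=r.sense();print(s['clock'],s['eef_pos'],s['qpos'])
for n in("scene","side"):
    im,d=r.grab_frame(n);c=r.calibration(n);pickle.dump((im,d,c),open(n+"7.pkl","wb"))
    w=cloud(im,d,c)
    m=(np.hypot(w[...,0]-628,w[...,1]+102)<60)&(w[...,2]>66)&(w[...,2]<80);q=w[m]
    print(n,"lidM",q.mean(0),m.sum())
    m=(np.hypot(w[...,0]-628,w[...,1]+102)<150)&(w[...,2]>120)&(w[...,2]<300);q=w[m]
    lo=q[:,2].min();print("tip zmin",lo,q[q[:,2]<lo+12].mean(0), (q[:,2]<lo+12).sum())
im,d,c,s=pickle.load(open("w6.pkl","rb"));g=im.max(2)
m=np.zeros_like(g);cv2.circle(m,(281,200),38,255,-1);m=cv2.bitwise_and(m,(g<70).astype(np.uint8)*255)
cs,_=cv2.findContours(m,cv2.RETR_EXTERNAL,cv2.CHAIN_APPROX_NONE);h=cv2.convexHull(max(cs,key=cv2.contourArea))[:,0]
h=h[h[:,1]>193];print("wrist lid",circ(fray(c,h,72)[:,:2]))
```

```text
12.4333 [ 626.65210196 -102.36871966  154.69878368] [-1.64292522e-01  4.07779612e-01  1.64684511e+00  4.36633103e-06
  1.08878241e+00 -1.64278449e-01]
scene lidM [ 630.47149429 -102.32760564   71.6739863 ] 353
tip zmin 193.61668382088956 [634.20496755 -96.69059522 200.64053206] 47
side lidM [624.35710001 -99.50900111  70.13554372] 121
tip zmin 189.08427035784152 [623.68801428 -96.63953043 196.43735174] 28
wrist lid (array([ 626.21761802, -102.13704447]), np.float64(23.439400208982363))
```

Run:
```python
from h import *
import pickle
for n,x,y in(("scene0",624,0),("side0",624,0),("scene1",464,-354),("scene5",625,-101),("scene7",627,-102),("side7",627,-102)):
    im,d,c=pickle.load(open(n+".pkl","rb"));w=cloud(im,d,c)
    m=(abs(w[...,0]-x)<75)&(abs(w[...,1]-y)<40)&(w[...,2]>100)&(w[...,2]<320);q=w[m];z=np.sort(q[:,2])
    print(n,"tip z",z[[0,5,15,40]].round())
c=pickle.load(open("w6.pkl","rb"))[2];print("wrist cam pos",-c['R'].T@c['t'])
c=pickle.load(open("w1.pkl","rb"))[2];print("wrist cam pos",-c['R'].T@c['t'])
im,d,c,s=pickle.load(open("w6.pkl","rb"))
print("wrist depth of fingertip",d[262:300:4,282])
im,d,c=pickle.load(open("side7.pkl","rb"));cv2.imwrite("pics/side7.png",cv2.resize(im[60:200,200:340,::-1],(560,560),interpolation=cv2.INTER_NEAREST))
```

```text
scene0 tip z [242. 245. 247. 251.]
side0 tip z [239. 245. 248. 253.]
scene1 tip z [244. 245. 247. 251.]
scene5 tip z [242. 245. 246. 250.]
scene7 tip z [194. 195. 199. 205.]
side7 tip z [189. 192. 198. 206.]
wrist cam pos [627.02338564 -18.59342822 333.81392341]
wrist cam pos [ 464.07644494 -270.56654065  373.05051792]
wrist depth of fingertip [153.93571 149.22603 146.64508 141.5166  139.52357 136.07373 132.40982
 130.80692 126.55813 125.16907]
```

View pics/side7.png

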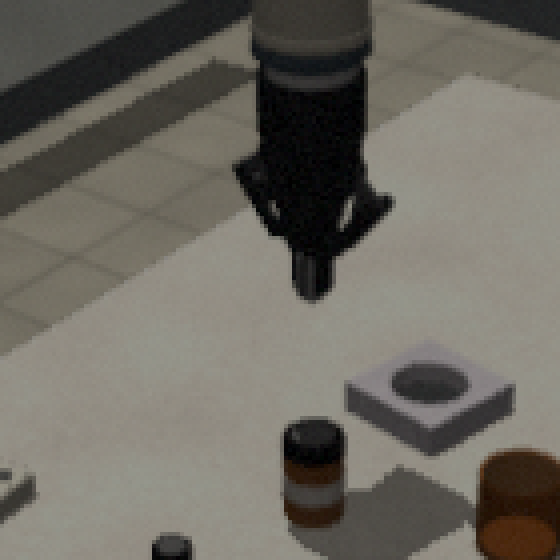

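All three cameras agree that the real fingertips are about 36 mm higher than the reported TCP when shut, and about 49 mm when open. The offset has been constant since the start. So the large jar was held only by its rim, and the medium grasp closed just above its lid. Nothing has moved, and I'll subtract 36 mm in z from now on: I open and descend to reported z≈3, which puts the real tips at about 45 mm with the jaws around the jar.

>>> jog_arm:
  moves:
    - {"grip": -1,"translation": [0,0,0],"twist": [0,0,0]}
    - {"grip": -1,"translation": [0,0,0],"twist": [0,0,0]}
    - {"grip": -1,"translation": [0,0,0],"twist": [0,0,0]}
    - {"grip": -1,"translation": [0,0,0],"twist": [0,0,0]}
    - {"grip": -1,"translation": [0,0,0.01],"twist": [0,0,0]}
    - {"grip": -1,"translation": [0,0,0.02],"twist": [0,0,0]}
    - {"grip": -1,"translation": [0,0,0.02],"twist": [0,0,0]}
    - {"grip": -1,"translation": [0,0,0.02],"twist": [0,0,0]}
    - {"grip": -1,"translation": [0,0,0.02],"twist": [0,0,0]}
    - {"grip": -1,"translation": [0,0,0.01],"twist": [0,0,0]}

```text
clock: 13.37
eef_pos: [625.8, -102.2, 52.8]
tcp_rot: [-3.138, -0.001, 1.571]
contact_force: [0.0, -0.8, -1.2]
opening: 0.998
```

>>> jog_arm:
  moves:
    - {"grip": -1,"translation": [0,0,0.01],"twist": [0,0,0]}
    - {"grip": -1,"translation": [0,0,0.01],"twist": [0,0,0]}
    - {"grip": -1,"translation": [0,0,0.01],"twist": [0,0,0]}
    - {"grip": -1,"translation": [0,0,0.005],"twist": [0,0,0]}
    - {"grip": -1,"translation": [0,0,0],"twist": [0,0,0]}
    - {"grip": -1,"translation": [0,0,0],"twist": [0,0,0]}

```text
clock: 13.87
eef_pos: [627.7, -102.5, 21.0]
tcp_rot: [3.141, 0.0, 1.571]
contact_force: [0.1, -0.2, -0.0]
opening: 1.003
```

Run:
```python
from rig import r
import cv2
s=r.sense();print(s['eef_pos'],s['contact_force'],s['opening'])
im,d=r.grab_frame("side");cv2.imwrite("pics/side8.png",cv2.resize(im[90:230,200:340,::-1],(560,560),interpolation=cv2.INTER_NEAREST))
```

```text
[ 627.668255   -102.52263263   21.00015413] [ 0.09060538 -0.16309498 -0.00775673] 1.0031897921465995
```

View pics/side8.png

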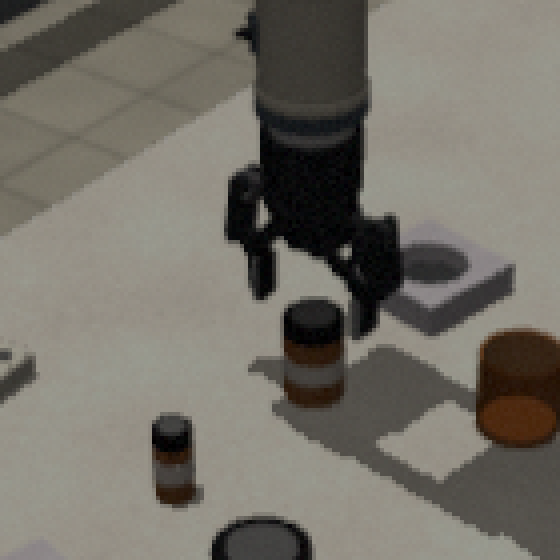

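The open tips are level with the lid (about 70 mm), which confirms the offset. I go 24 mm lower and grip.

>>> jog_arm:
  moves:
    - {"grip": -1,"translation": [0,-0.001,0.008],"twist": [0,0,0]}
    - {"grip": -1,"translation": [0,0,0.008],"twist": [0,0,0]}
    - {"grip": -1,"translation": [0,0,0.008],"twist": [0,0,0]}
    - {"grip": -1,"translation": [0,0,0],"twist": [0,0,0]}
    - {"grip": -1,"translation": [0,0,0],"twist": [0,0,0]}

```text
clock: 14.33
eef_pos: [625.8, -102.4, -4.0]
tcp_rot: [-3.14, -0.0, 1.571]
contact_force: [1.2, -0.7, -0.9]
opening: 0.999
```

>>> jog_arm:
  moves:
    - {"grip": 1,"translation": [0,0,0],"twist": [0,0,0]}
    - {"grip": 1,"translation": [0,0,0],"twist": [0,0,0]}
    - {"grip": 1,"translation": [0,0,0],"twist": [0,0,0]}
    - {"grip": 1,"translation": [0,0,0],"twist": [0,0,0]}
    - {"grip": 1,"translation": [0,0,0],"twist": [0,0,0]}
    - {"grip": 1,"translation": [0,0,0],"twist": [0,0,0]}
    - {"grip": 1,"translation": [0,0,0],"twist": [0,0,0]}
    - {"grip": 1,"translation": [0,0,0],"twist": [0,0,0]}
  squeeze: 35

```text
clock: 15.0
eef_pos: [626.8, -102.6, -2.7]
tcp_rot: [3.141, 0.0, 1.571]
contact_force: [-1.5, -0.1, 5.3]
opening: 0.556
```

Gripped: the opening matches 48 mm. Now I lift.

>>> jog_arm:
  moves:
    - {"grip": 1,"translation": [0,0,-0.005],"twist": [0,0,0]}
    - {"grip": 1,"translation": [0,0,-0.01],"twist": [0,0,0]}
    - {"grip": 1,"translation": [0,0,-0.015],"twist": [0,0,0]}
    - {"grip": 1,"translation": [0,0,-0.02],"twist": [0,0,0]}
    - {"grip": 1,"translation": [0,0,-0.02],"twist": [0,0,0]}
    - {"grip": 1,"translation": [0,0,-0.015],"twist": [0,0,0]}
    - {"grip": 1,"translation": [0,0,-0.01],"twist": [0,0,0]}
    - {"grip": 1,"translation": [0,0,-0.005],"twist": [0,0,0]}
    - {"grip": 1,"translation": [0,0,0],"twist": [0,0,0]}
    - {"grip": 1,"translation": [0,0,0],"twist": [0,0,0]}

```text
clock: 15.83
eef_pos: [626.1, -102.4, 96.5]
tcp_rot: [-3.141, -0.0, 1.571]
contact_force: [0.4, -0.6, -1.9]
opening: 0.553
```

Run:
```python
from rig import r
from h import *
import cv2,pickle
s=r.sense();print(s['eef_pos'],s['contact_force'],s['opening'])
c=r.calibration("wrist");im,d=r.grab_frame("wrist");cv2.imwrite("pics/w9.png",im[:,:,::-1]);pickle.dump((im,d,c,s),open("w9.pkl","wb"))
m=((im.max(2)>38)&(im.max(2)<100)&(np.ptp(im.astype(int),2)<14)).astype(np.uint8)
m=cv2.morphologyEx(m,cv2.MORPH_OPEN,np.ones((5,5)))
k,l,st,ce=cv2.connectedComponentsWithStats(m)
for i in range(1,k):
    if st[i,4]>600: print(st[i],ce[i],fray(c,ce[i],72+102))
```

```text
[ 626.13668704 -102.42648235   96.49097101] [ 0.37628941 -0.55814229 -1.90905622] 0.5528020104033364
[ 240  288   85   66 4447] [281.97324039 320.62334158] [[625.98320445 -98.87136691 174.        ]]
[520 358  40  62 702] [542.56410256 391.75783476] [[ 808.81613216 -188.01178838  174.        ]]
```

View pics/w9.png

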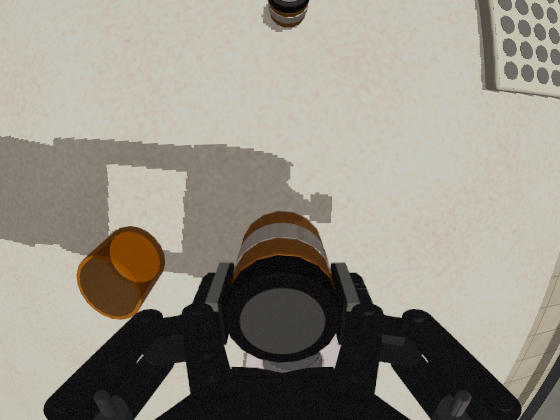

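The medium jar is lifted upright, lid at (282,320). Now I carry it over its well at about (637,-274).

>>> jog_arm:
  moves:
    - {"grip": 1,"translation": [-0.01,0.0005,0],"twist": [0,0,0]}
    - {"grip": 1,"translation": [-0.02,0.001,0],"twist": [0,0,0]}
    - {"grip": 1,"translation": [-0.025,0.0015,0],"twist": [0,0,0]}
    - {"grip": 1,"translation": [-0.025,0.0015,0],"twist": [0,0,0]}
    - {"grip": 1,"translation": [-0.025,0.0015,0],"twist": [0,0,0]}
    - {"grip": 1,"translation": [-0.025,0.0015,0],"twist": [0,0,0]}
    - {"grip": 1,"translation": [-0.02,0.0015,0],"twist": [0,0,0]}
    - {"grip": 1,"translation": [-0.015,0.001,0],"twist": [0,0,0]}
    - {"grip": 1,"translation": [-0.007,0.0005,0],"twist": [0,0,0]}
    - {"grip": 1,"translation": [0,0,0],"twist": [0,0,0]}

```text
clock: 16.72
eef_pos: [636.6, -276.0, 96.2]
tcp_rot: [-3.141, -0.0, 1.569]
contact_force: [-0.2, 0.6, -1.8]
opening: 0.551
```

>>> jog_arm:
  moves:
    - {"grip": 1,"translation": [0,0,0],"twist": [0,0,0]}
    - {"grip": 1,"translation": [0,0,0],"twist": [0,0,0]}
    - {"grip": 1,"translation": [0,0,0],"twist": [0,0,0]}

```text
clock: 16.97
eef_pos: [637.0, -273.3, 96.8]
tcp_rot: [-3.141, -0.0, 1.572]
contact_force: [0.8, 0.3, -2.7]
opening: 0.553
```

Run:
```python
from rig import r
from h import *
import cv2,pickle
s=r.sense();print(s['clock'],s['eef_pos'],s['contact_force'],s['opening'])
for n in("scene","side"):
    im,d=r.grab_frame(n);c=r.calibration(n);w=cloud(im,d,c)
    z=w[...,2];m=(abs(w[...,0]-637)<40)&(abs(w[...,1]+274)<40)&(z>100)&(z<178)&(im[...,0]>im[...,2].astype(int)+12)
    q=w[m];print(n,m.sum(),q.mean(0),q.min(0),q.max(0))
    if n=="side": cv2.imwrite("pics/side10.png",cv2.resize(im[60:200,220:360,::-1],(560,560),interpolation=cv2.INTER_NEAREST))
```

```text
16.9667 [ 636.99849793 -273.27144392   96.83741775] [ 0.77773925  0.25047642 -2.67322426] 0.5526912496963081
scene 319 [ 648.17362627 -257.60357755  129.06661405] [ 615.26714929 -286.14854811  100.19348846] [ 663.28151012 -249.5258201   160.43124351]
side 137 [ 628.03995306 -255.93641835  126.03675476] [ 608.8562906  -291.91447336  100.31531093] [ 654.3826124  -237.15650847  154.63219581]
```

View pics/side10.png

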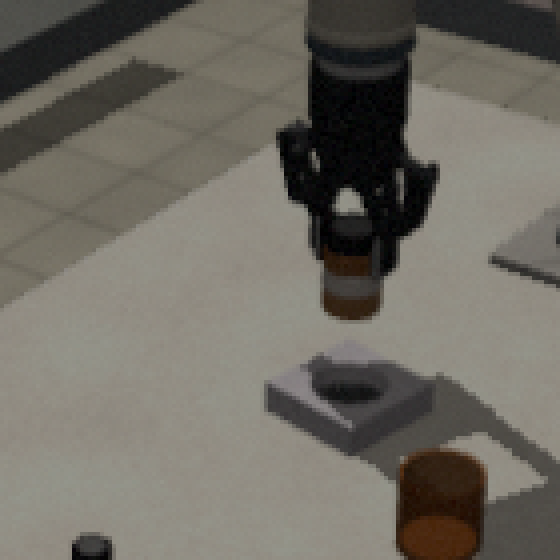

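The medium jar hangs straight over its well (side crop: jar at (350,270), well at (350,390)). I lower it.

>>> jog_arm:
  moves:
    - {"grip": 1,"translation": [-0.001,0,0.01],"twist": [0,0,0]}
    - {"grip": 1,"translation": [0,0,0.015],"twist": [0,0,0]}
    - {"grip": 1,"translation": [0,0,0.015],"twist": [0,0,0]}
    - {"grip": 1,"translation": [0,0,0.015],"twist": [0,0,0]}
    - {"grip": 1,"translation": [0,0,0.01],"twist": [0,0,0]}
    - {"grip": 1,"translation": [0,0,0.01],"twist": [0,0,0]}
    - {"grip": 1,"translation": [0,0,0.006],"twist": [0,0,0]}
    - {"grip": 1,"translation": [0,0,0.004],"twist": [0,0,0]}
    - {"grip": 1,"translation": [0,0,0],"twist": [0,0,0]}
    - {"grip": 1,"translation": [0,0,0],"twist": [0,0,0]}

```text
clock: 17.9
eef_pos: [637.2, -275.6, 12.1]
tcp_rot: [3.141, 0.0, 1.571]
contact_force: [-0.2, -0.6, -2.2]
opening: 0.554
```

>>> jog_arm:
  moves:
    - {"grip": 1,"translation": [0,0,0.002],"twist": [0,0,0]}
    - {"grip": 1,"translation": [0,0,0.001],"twist": [0,0,0]}
    - {"grip": 1,"translation": [0,0,0.001],"twist": [0,0,0]}
    - {"grip": 1,"translation": [0,0,0],"twist": [0,0,0]}
    - {"grip": 1,"translation": [0,0,0],"twist": [0,0,0]}

```text
clock: 18.32
eef_pos: [637.1, -275.5, 8.0]
tcp_rot: [3.141, 0.0, 1.571]
contact_force: [-0.4, 0.1, -2.8]
opening: 0.555
```

>>> jog_arm:
  moves:
    - {"grip": 1,"translation": [0,0,0.001],"twist": [0,0,0]}
    - {"grip": 1,"translation": [0,0,0],"twist": [0,0,0]}
    - {"grip": 1,"translation": [0,0,0],"twist": [0,0,0]}

```text
clock: 18.57
eef_pos: [636.9, -275.5, 6.8]
tcp_rot: [-3.141, -0.0, 1.571]
contact_force: [-0.4, 0.2, -2.1]
opening: 0.554
```

>>> jog_arm:
  moves:
    - {"grip": 1,"translation": [0,0,0.001],"twist": [0,0,0]}
    - {"grip": 1,"translation": [0,0,0],"twist": [0,0,0]}
    - {"grip": 1,"translation": [0,0,0],"twist": [0,0,0]}

```text
clock: 18.82
eef_pos: [637.0, -275.5, 5.8]
tcp_rot: [-3.141, -0.0, 1.571]
contact_force: [-0.4, 0.6, -1.5]
opening: 0.555
```

>>> jog_arm:
  moves:
    - {"grip": 1,"translation": [0,0,0.001],"twist": [0,0,0]}
    - {"grip": 1,"translation": [0,0,0],"twist": [0,0,0]}
    - {"grip": 1,"translation": [0,0,0],"twist": [0,0,0]}

```text
clock: 19.07
eef_pos: [637.1, -275.6, 5.4]
tcp_rot: [3.141, 0.0, 1.571]
contact_force: [-2.2, 1.0, 3.8]
opening: 0.553
```

Floor contact at the expected height. I release, check, and raise.

>>> jog_arm:
  moves:
    - {"grip": 0.3,"translation": [0,0,0],"twist": [0,0,0]}
    - {"grip": -0.5,"translation": [0,0,0],"twist": [0,0,0]}
    - {"grip": -1,"translation": [0,0,0],"twist": [0,0,0]}
    - {"grip": -1,"translation": [0,0,0],"twist": [0,0,0]}
    - {"grip": -1,"translation": [0,0,0],"twist": [0,0,0]}
    - {"grip": -1,"translation": [0,0,0],"twist": [0,0,0]}
    - {"grip": -1,"translation": [0,0,0],"twist": [0,0,0]}

```text
clock: 19.65
eef_pos: [637.0, -275.5, 4.8]
tcp_rot: [-3.142, -0.0, 1.571]
contact_force: [-0.4, -0.3, 1.1]
opening: 1.0
```

>>> jog_arm:
  moves:
    - {"grip": -1,"translation": [0,0,-0.01],"twist": [0,0,0]}
    - {"grip": -1,"translation": [0,0,-0.02],"twist": [0,0,0]}
    - {"grip": -1,"translation": [0,0,-0.03],"twist": [0,0,0]}
    - {"grip": -1,"translation": [0,0,-0.03],"twist": [0,0,0]}
    - {"grip": -1,"translation": [0,0,-0.03],"twist": [0,0,0]}
    - {"grip": -1,"translation": [0,0,-0.02],"twist": [0,0,0]}
    - {"grip": -1,"translation": [0,0,-0.01],"twist": [0,0,0]}
    - {"grip": -1,"translation": [0,0,0],"twist": [0,0,0]}

```text
clock: 20.32
eef_pos: [638.5, -276.2, 158.3]
tcp_rot: [3.137, 0.002, 1.571]
contact_force: [-0.4, -0.7, -0.4]
opening: 1.002
```

Run:
```python
from rig import r
from h import *
import cv2,pickle
s=r.sense();print(s['clock'],s['eef_pos'],s['contact_force'],s['opening'])
for n in("scene","side"):
    im,d=r.grab_frame(n);c=r.calibration(n);w=cloud(im,d,c)
    for nm,x,y,z in(("L",475,156,90),("M",637,-274,80)):
        m=(np.hypot(w[...,0]-x,w[...,1]-y)<45)&(abs(w[...,2]-z)<4.5);q=w[m]
        print(n,nm,m.sum(),q[:,2].mean() if len(q) else 0,circ(cv2.convexHull(q[:,:2].astype(np.float32))[:,0]) if len(q)>5 else 0)
    cv2.imwrite(f"pics/{n}11.png",im[:,:,::-1])
```

```text
20.3167 [ 638.51984964 -276.15169974  158.25485195] [-0.43248429 -0.65740755 -0.36186485] 1.002336903241287
scene L 600 89.49656759809865 (array([475.52947041, 154.62993795]), np.float64(32.80970974703357))
scene M 322 79.86437796609268 (array([ 639.00522268, -276.78242752]), np.float64(24.303051090837467))
side L 313 88.73935856128088 (array([472.49565832, 157.51368695]), np.float64(32.90214733896656))
side M 87 78.49950003497369 (array([ 634.85689287, -273.47536318]), np.float64(24.185166897114588))
```

View pics/side11.png

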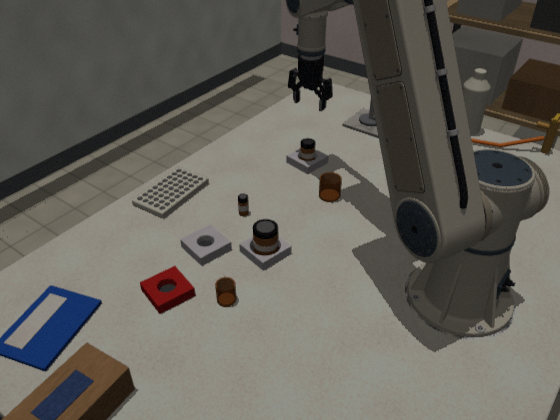

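The medium jar is seated at side (308,149) and the large one at (265,236), both at the right height and centred. Next is the small jar at about (631,61).

>>> jog_arm:
  moves:
    - {"grip": -1,"translation": [0.033,-0.001,0],"twist": [0,0,0]}
    - {"grip": -1,"translation": [0.034,-0.001,0],"twist": [0,0,0]}
    - {"grip": -1,"translation": [0.034,-0.001,0],"twist": [0,0,0]}
    - {"grip": -1,"translation": [0.034,-0.001,0],"twist": [0,0,0]}
    - {"grip": -1,"translation": [0.034,-0.001,0],"twist": [0,0,0]}
    - {"grip": -1,"translation": [0.034,-0.001,0],"twist": [0,0,0]}
    - {"grip": -1,"translation": [0.034,0,0],"twist": [0,0,0]}
    - {"grip": -1,"translation": [0.034,0,0],"twist": [0,0,0]}
    - {"grip": -1,"translation": [0.034,0,0],"twist": [0,0,0]}
    - {"grip": -1,"translation": [0.032,0,0],"twist": [0,0,0]}

```text
clock: 21.25
eef_pos: [629.4, 63.2, 152.6]
tcp_rot: [-3.138, 0.0, 1.571]
contact_force: [1.8, 0.6, -0.6]
opening: 0.997
```

>>> jog_arm:
  moves:
    - {"grip": -1,"translation": [0,0,0],"twist": [0,0,0]}
    - {"grip": -1,"translation": [0,0,0],"twist": [0,0,0]}
    - {"grip": -1,"translation": [0,0,0],"twist": [0,0,0]}

```text
clock: 21.5
eef_pos: [630.0, 61.2, 153.2]
tcp_rot: [-3.139, 0.001, 1.572]
contact_force: [-1.2, 0.5, -0.2]
opening: 1.003
```

Run:
```python
from rig import r
from h import *
import cv2,pickle
s=r.sense();print(s['clock'],s['eef_pos'],s['contact_force'],s['opening'])
c=r.calibration("wrist");im,d=r.grab_frame("wrist");cv2.imwrite("pics/w12.png",im[:,:,::-1]);pickle.dump((im,d,c,s),open("w12.pkl","wb"))
```

```text
21.5 [630.02404316  61.18750965 153.24173601] [-1.21078579  0.47595769 -0.20769411] 1.0029206722137176
```

View pics/w12.png

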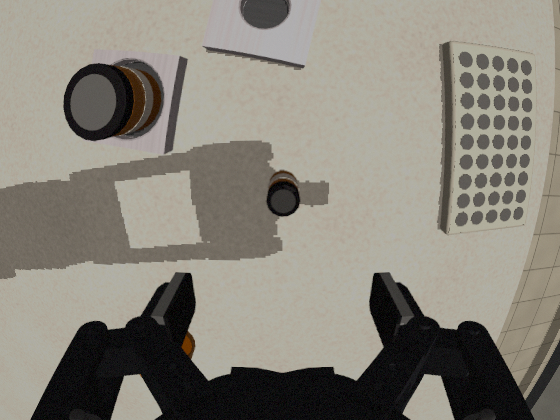

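Run:
```python
from h import *
import pickle
im,d,c,s=pickle.load(open("w12.pkl","rb"));g=im.max(2)
def big(seed,R,t):
    m=np.zeros_like(g);cv2.circle(m,seed,R,255,-1)
    m=cv2.bitwise_and(m,(g<t).astype(np.uint8)*255)
    cs,_=cv2.findContours(m,cv2.RETR_EXTERNAL,cv2.CHAIN_APPROX_NONE)
    return cv2.convexHull(max(cs,key=cv2.contourArea))[:,0]
h=big((283,199),22,70);h=h[h[:,1]>194];print("lidS",circ(fray(c,h,62)[:,:2]))
h=big((265,8),29,112);h=h[h[:,1]>1];print("wellS",circ(fray(c,h,28)[:,:2]))
```

```text
lidS (array([630.00633119,  61.2737536 ]), np.float64(14.364051904744574))
wellS (array([613.31450114, 238.13933635]), np.float64(22.622218404440734))
```

Centred. I descend from 153 to about -2.

>>> jog_arm:
  moves:
    - {"grip": -1,"translation": [0,0,0.015],"twist": [0,0,0]}
    - {"grip": -1,"translation": [0,0,0.02],"twist": [0,0,0]}
    - {"grip": -1,"translation": [0,0,0.02],"twist": [0,0,0]}
    - {"grip": -1,"translation": [0,0,0.02],"twist": [0,0,0]}
    - {"grip": -1,"translation": [0,0,0.02],"twist": [0,0,0]}
    - {"grip": -1,"translation": [0,0,0.02],"twist": [0,0,0]}
    - {"grip": -1,"translation": [0,0,0.02],"twist": [0,0,0]}
    - {"grip": -1,"translation": [0,0,0.015],"twist": [0,0,0]}
    - {"grip": -1,"translation": [0,0,0.005],"twist": [0,0,0]}
    - {"grip": -1,"translation": [0,0,0],"twist": [0,0,0]}

```text
clock: 22.38
eef_pos: [629.7, 60.2, -1.8]
tcp_rot: [-3.138, 0.0, 1.569]
contact_force: [0.5, 0.2, 0.9]
opening: 0.999
```

>>> jog_arm:
  moves:
    - {"grip": 1,"translation": [0,0,0],"twist": [0,0,0]}
    - {"grip": 1,"translation": [0,0,0],"twist": [0,0,0]}
    - {"grip": 1,"translation": [0,0,0],"twist": [0,0,0]}
    - {"grip": 1,"translation": [0,0,0],"twist": [0,0,0]}
    - {"grip": 1,"translation": [0,0,0],"twist": [0,0,0]}
    - {"grip": 1,"translation": [0,0,0],"twist": [0,0,0]}
    - {"grip": 1,"translation": [0,0,0],"twist": [0,0,0]}
    - {"grip": 1,"translation": [0,0,0],"twist": [0,0,0]}
    - {"grip": 1,"translation": [0,0,0],"twist": [0,0,0]}
  squeeze: 25

```text
clock: 23.13
eef_pos: [631.5, 61.6, 0.7]
tcp_rot: [3.141, -0.0, 1.571]
contact_force: [-1.0, -1.1, 7.2]
opening: 0.344
```

>>> jog_arm:
  moves:
    - {"grip": 1,"translation": [0,0,-0.005],"twist": [0,0,0]}
    - {"grip": 1,"translation": [0,0,-0.01],"twist": [0,0,0]}
    - {"grip": 1,"translation": [0,0,-0.015],"twist": [0,0,0]}
    - {"grip": 1,"translation": [0,0,-0.02],"twist": [0,0,0]}
    - {"grip": 1,"translation": [0,0,-0.02],"twist": [0,0,0]}
    - {"grip": 1,"translation": [0,0,-0.015],"twist": [0,0,0]}
    - {"grip": 1,"translation": [0,0,-0.01],"twist": [0,0,0]}
    - {"grip": 1,"translation": [0,0,-0.005],"twist": [0,0,0]}
    - {"grip": 1,"translation": [0,0,0],"twist": [0,0,0]}
    - {"grip": 1,"translation": [0,0,0],"twist": [0,0,0]}

```text
clock: 23.97
eef_pos: [630.7, 61.5, 99.6]
tcp_rot: [-3.141, 0.0, 1.571]
contact_force: [-0.5, -0.3, -0.2]
opening: 0.34
```

Run:
```python
from rig import r
from h import *
import cv2,pickle
s=r.sense();print(s['eef_pos'],s['contact_force'],s['opening'])
c=r.calibration("wrist");im,d=r.grab_frame("wrist");cv2.imwrite("pics/w13.png",im[:,:,::-1])
m=((im.max(2)>38)&(im.max(2)<100)&(np.ptp(im.astype(int),2)<14)).astype(np.uint8)
m=cv2.morphologyEx(m,cv2.MORPH_OPEN,np.ones((5,5)))
k,l,st,ce=cv2.connectedComponentsWithStats(m)
for i in range(1,k):
    if st[i,4]>400: print(st[i],ce[i],fray(c,ce[i],62+s['eef_pos'][2]-0.7))
```

```text
[630.69999373  61.47967176  99.59663688] [-0.4658702  -0.31670225 -0.16330985] 0.3401604677023539
[236   0  48  14 520] [258.86538462   5.37115385] [[622.38199181 181.46691288 160.89663688]]
[ 142   50   26  112 1226] [154.15334421 104.93964111] [[582.92026245 146.42921312 160.89663688]]
[229 261  19  45 507] [238.34714004 282.89546351] [[612.03973216  72.37352915 160.89663688]]
[317 261  19  45 505] [325.67920792 283.0019802 ] [[649.03370721  72.33209364 160.89663688]]
[ 258  285   49   40 1542] [282.20881971 304.73994812] [[630.6212065   61.19732381 160.89663688]]
[525 360  35  60 538] [542.93866171 389.52230483] [[840.97119706 -47.87235236 160.89663688]]
```

View pics/w13.png

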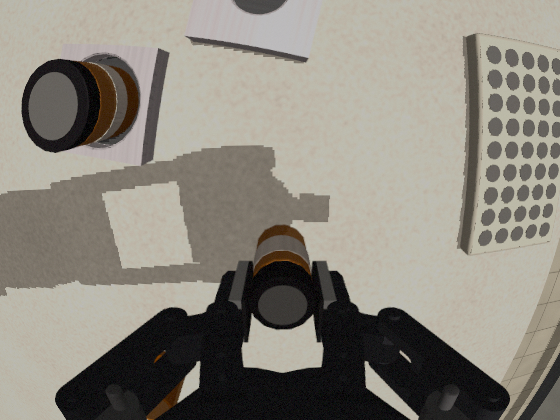

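The small jar is held upright and centred, lid at (282,305). I carry it to the pale small block at about (613.5,239.5).

>>> jog_arm:
  moves:
    - {"grip": 1,"translation": [0.01,-0.001,0],"twist": [0,0,0]}
    - {"grip": 1,"translation": [0.02,-0.002,0],"twist": [0,0,0]}
    - {"grip": 1,"translation": [0.025,-0.0025,0],"twist": [0,0,0]}
    - {"grip": 1,"translation": [0.025,-0.0025,0],"twist": [0,0,0]}
    - {"grip": 1,"translation": [0.025,-0.0025,0],"twist": [0,0,0]}
    - {"grip": 1,"translation": [0.025,-0.0025,0],"twist": [0,0,0]}
    - {"grip": 1,"translation": [0.02,-0.002,0],"twist": [0,0,0]}
    - {"grip": 1,"translation": [0.018,-0.0015,0],"twist": [0,0,0]}
    - {"grip": 1,"translation": [0.01,-0.0005,0],"twist": [0,0,0]}
    - {"grip": 1,"translation": [0,0,0],"twist": [0,0,0]}

```text
clock: 24.85
eef_pos: [613.2, 241.7, 99.0]
tcp_rot: [-3.141, -0.0, 1.573]
contact_force: [-0.1, 0.5, -0.4]
opening: 0.343
```

>>> jog_arm:
  moves:
    - {"grip": 1,"translation": [0,0,0],"twist": [0,0,0]}
    - {"grip": 1,"translation": [0,0,0],"twist": [0,0,0]}
    - {"grip": 1,"translation": [0,0,0],"twist": [0,0,0]}
    - {"grip": 1,"translation": [0,0,0],"twist": [0,0,0]}

```text
clock: 25.18
eef_pos: [614.1, 238.5, 99.8]
tcp_rot: [-3.141, 0.0, 1.57]
contact_force: [-0.2, -0.3, 0.2]
opening: 0.338
```

Run:
```python
from rig import r
import cv2
s=r.sense();print(s['clock'],s['eef_pos'],s['contact_force'],s['opening'])
a,_=r.grab_frame("side");b,_=r.grab_frame("scene")
A=cv2.resize(a[130:270,140:280,::-1],(400,400),interpolation=cv2.INTER_NEAREST);B=cv2.resize(b[180:320,290:430,::-1],(400,400),interpolation=cv2.INTER_NEAREST)
cv2.imwrite("pics/c14.png",cv2.hconcat([A,B]))
```

```text
25.1833 [614.10652471 238.47694673  99.82335844] [-0.23513849 -0.3318579   0.19092845] 0.3382065959533575
```

View pics/c14.png

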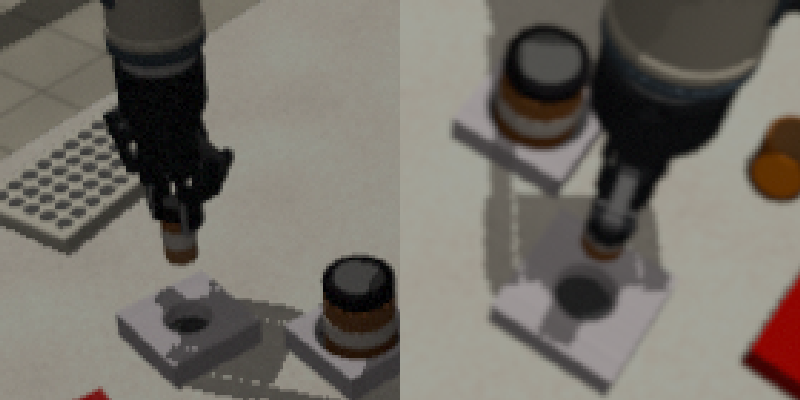

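Both views show the small jar above the narrow pale well, with the red block well away. I'll check the alignment by projection.

Run:
```python
import pickle,numpy as np
for n,u0,v0 in(("side",140,130),("scene",290,180)):
    c=pickle.load(open(n+"0.pkl","rb"))[2]
    for p in((614.1,238.5,99),(613.5,239.5,28),(475,156,90)):
        q=c['R']@np.array(p)+c['t'];u=c['fx']*q[0]/q[2]+c['cx'];v=c['fy']*q[1]/q[2]+c['cy']
        print(n,p,((u-u0)*400/140+(400 if n=="scene" else 0)).round(),((v-v0)*400/140).round())
```

```text
side (614.1, 238.5, 99) 179.0 252.0
side (613.5, 239.5, 28) 186.0 312.0
side (475, 156, 90) 356.0 272.0
scene (614.1, 238.5, 99) 602.0 242.0
scene (613.5, 239.5, 28) 586.0 288.0
scene (475, 156, 90) 547.0 56.0
```

Run:
```python
from h import *
import pickle
for n,S,L,M in(("scene",(354,282),(338,217),(136,208)),("side",(205,240),(265,245),(307,155))):
    im,d,c=pickle.load(open(n+"0.pkl","rb"));g=im.max(2)
    for nm,seed in(("S",S),("L",L),("M",M)):
        m=np.zeros_like(g);cv2.circle(m,seed,24,255,-1)
        m=cv2.bitwise_and(m,(g<(105 if n=="scene" else 90)).astype(np.uint8)*255)
        k,l,st,ce=cv2.connectedComponentsWithStats(m);i=l[seed[1],seed[0]]
        cs,_=cv2.findContours((l==i).astype(np.uint8),cv2.RETR_EXTERNAL,cv2.CHAIN_APPROX_NONE)
        h=cv2.convexHull(cs[0])[:,0];p=fray if 0 else ray(c,h,28);print(n,nm,st[i],circ(p[:,:2]))
```

```text
scene S [344 273  22  19 333] (array([615.74983805, 238.87969452]), np.float64(21.676913007604732))
scene L [321 204  35  28 795] (array([477.55486451, 156.96749089]), np.float64(39.343510779272435))
scene M [122 197  27  22 464] (array([ 639.0146806, -274.4829258]), np.float64(30.35882678478205))
side S [197 236  17  10 146] (array([610.35307499, 242.87253242]), np.float64(22.284878700836533))
side L [250 235  31  20 483] (array([471.70634876, 160.81996119]), np.float64(39.98385002450644))
side M [298 151  19  10 153] (array([ 633.64697517, -268.68199151]), np.float64(30.312648593787667))
```

Estimates from all cameras average to about (613.4, 239.8), so I nudge +1 mm in y and lower.

>>> jog_arm:
  moves:
    - {"grip": 1,"translation": [0.001,-0.0005,0.01],"twist": [0,0,0]}
    - {"grip": 1,"translation": [0,0,0.015],"twist": [0,0,0]}
    - {"grip": 1,"translation": [0,0,0.015],"twist": [0,0,0]}
    - {"grip": 1,"translation": [0,0,0.015],"twist": [0,0,0]}
    - {"grip": 1,"translation": [0,0,0.01],"twist": [0,0,0]}
    - {"grip": 1,"translation": [0,0,0.01],"twist": [0,0,0]}
    - {"grip": 1,"translation": [0,0,0.006],"twist": [0,0,0]}
    - {"grip": 1,"translation": [0,0,0.004],"twist": [0,0,0]}
    - {"grip": 1,"translation": [0,0,0],"twist": [0,0,0]}
    - {"grip": 1,"translation": [0,0,0],"twist": [0,0,0]}

```text
clock: 26.12
eef_pos: [613.7, 240.6, 15.1]
tcp_rot: [3.141, -0.0, 1.571]
contact_force: [0.1, -0.6, -0.4]
opening: 0.344
```

>>> jog_arm:
  moves:
    - {"grip": 1,"translation": [0,0,0.002],"twist": [0,0,0]}
    - {"grip": 1,"translation": [0,0,0.001],"twist": [0,0,0]}
    - {"grip": 1,"translation": [0,0,0],"twist": [0,0,0]}
    - {"grip": 1,"translation": [0,0,0],"twist": [0,0,0]}

```text
clock: 26.45
eef_pos: [613.7, 240.5, 12.2]
tcp_rot: [3.141, -0.0, 1.571]
contact_force: [0.0, -0.6, -1.2]
opening: 0.343
```

>>> jog_arm:
  moves:
    - {"grip": 1,"translation": [0,0,0.001],"twist": [0,0,0]}
    - {"grip": 1,"translation": [0,0,0],"twist": [0,0,0]}
    - {"grip": 1,"translation": [0,0,0],"twist": [0,0,0]}

```text
clock: 26.7
eef_pos: [613.5, 240.5, 10.9]
tcp_rot: [3.142, 0.0, 1.571]
contact_force: [0.7, -0.6, -0.1]
opening: 0.34
```

>>> jog_arm:
  moves:
    - {"grip": 1,"translation": [0,0,0.001],"twist": [0,0,0]}
    - {"grip": 1,"translation": [0,0,0.001],"twist": [0,0,0]}
    - {"grip": 1,"translation": [0,0,0],"twist": [0,0,0]}
    - {"grip": 1,"translation": [0,0,0],"twist": [0,0,0]}

```text
clock: 27.03
eef_pos: [613.5, 240.5, 8.9]
tcp_rot: [3.142, -0.0, 1.571]
contact_force: [-0.6, 0.3, 0.8]
opening: 0.339
```

>>> jog_arm:
  moves:
    - {"grip": 1,"translation": [0,0,0.001],"twist": [0,0,0]}
    - {"grip": 1,"translation": [0,0,0],"twist": [0,0,0]}
    - {"grip": 1,"translation": [0,0,0],"twist": [0,0,0]}

```text
clock: 27.28
eef_pos: [613.6, 240.6, 8.7]
tcp_rot: [3.141, -0.0, 1.571]
contact_force: [-3.7, -0.7, 8.7]
opening: 0.341
```

Floor reached at the expected 8.7. I release and back off straight up.

>>> jog_arm:
  moves:
    - {"grip": 0.5,"translation": [0,0,0],"twist": [0,0,0]}
    - {"grip": 0,"translation": [0,0,0],"twist": [0,0,0]}
    - {"grip": -0.6,"translation": [0,0,0],"twist": [0,0,0]}
    - {"grip": -1,"translation": [0,0,0],"twist": [0,0,0]}
    - {"grip": -1,"translation": [0,0,0],"twist": [0,0,0]}
    - {"grip": -1,"translation": [0,0,0],"twist": [0,0,0]}
    - {"grip": -1,"translation": [0,0,0],"twist": [0,0,0]}
    - {"grip": -1,"translation": [0,0,0],"twist": [0,0,0]}

```text
clock: 27.95
eef_pos: [613.4, 240.5, 7.8]
tcp_rot: [-3.141, 0.0, 1.571]
contact_force: [-0.9, 1.2, 0.1]
opening: 1.004
```

>>> jog_arm:
  moves:
    - {"grip": -1,"translation": [0,0,-0.01],"twist": [0,0,0]}
    - {"grip": -1,"translation": [0,0,-0.02],"twist": [0,0,0]}
    - {"grip": -1,"translation": [0,0,-0.03],"twist": [0,0,0]}
    - {"grip": -1,"translation": [0,0,-0.03],"twist": [0,0,0]}
    - {"grip": -1,"translation": [0,0,-0.03],"twist": [0,0,0]}
    - {"grip": -1,"translation": [0,0,-0.03],"twist": [0,0,0]}
    - {"grip": -1,"translation": [0,0,-0.02],"twist": [0,0,0]}
    - {"grip": -1,"translation": [0,0,-0.01],"twist": [0,0,0]}
    - {"grip": -1,"translation": [0,0,0],"twist": [0,0,0]}
    - {"grip": -1,"translation": [0,0,0],"twist": [0,0,0]}

```text
clock: 28.78
eef_pos: [613.3, 240.4, 187.7]
tcp_rot: [3.141, -0.0, 1.571]
contact_force: [-0.4, 0.2, -0.3]
opening: 1.002
```

Run:
```python
from rig import r
from h import *
import cv2,pickle
s=r.sense();print(s['clock'],s['eef_pos'],s['contact_force'],s['opening'])
for n in("scene","side"):
    im,d=r.grab_frame(n);c=r.calibration(n);w=cloud(im,d,c)
    im0,d0,c0=pickle.load(open(n+"0.pkl","rb"));w0=cloud(im0,d0,c0)
    for nm,x,y,z in(("L",475,156,90),("M",637,-274,80),("S",613.5,240,70)):
        m=(np.hypot(w[...,0]-x,w[...,1]-y)<45)&(abs(w[...,2]-z)<4.5);q=w[m]
        print(n,nm,m.sum(),q[:,2].mean().round(1),circ(cv2.convexHull(q[:,:2].astype(np.float32))[:,0]) if len(q)>5 else 0)
    for nm,x,y,zt in(("eL",477,-165,66),("eM",446,348,56)):
        f=lambda w:w[(np.hypot(w[...,0]-x,w[...,1]-y)<50)&(w[...,2]>15)&(w[...,2]<zt+5)].mean(0).round(1)
        print(nm,f(w0),f(w))
    cv2.imwrite(f"pics/{n}15.png",im[:,:,::-1])
```

```text
28.7833 [613.30986924 240.3943637  187.71919818] [-0.40965571  0.22065082 -0.33096303] 1.002086816546674
scene L 609 89.4 (array([475.51134093, 154.46931128]), np.float64(32.887344179901206))
scene M 323 80.0 (array([ 639.57084855, -276.03643943]), np.float64(23.69066320793572))
scene S 167 69.2 (array([615.13550881, 238.75963248]), np.float64(14.233461990087788))
eL [ 479.6 -177.5   48. ] [ 480.9 -161.4   44.4]
eM [448.9 346.4  38.9] [448.9 346.4  39.1]
side L 320 88.7 (array([471.98518352, 157.54942407]), np.float64(32.91929822134639))
side M 86 78.6 (array([ 635.51125677, -272.1357394 ]), np.float64(23.459498344375167))
side S 65 68.4 (array([610.83614086, 241.91836916]), np.float64(15.318033061205655))
eL [ 473.  -155.3   44.5] [ 472.9 -155.2   44.8]
eM [441.9 351.1  38.4] [441.8 351.1  38.8]
```

View pics/scene15.png

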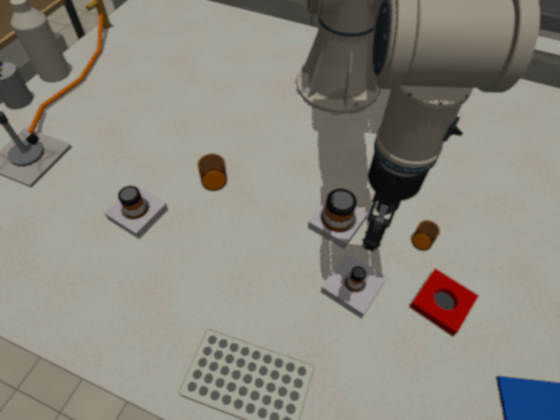

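View pics/side15.png

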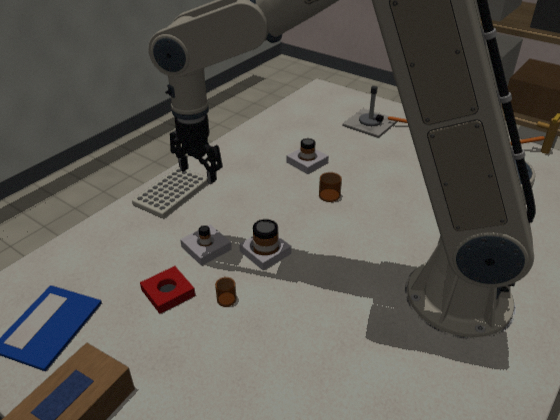

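All three jars stand in their wells at scene (340,210), (132,200) and (357,278), with lid tops at 89, 79 and 69 mm. The empties are unmoved; the scene view's shift for the large one is only the initial gripper occlusion, and the side view agrees to 0.1 mm. The arm is clear, so I hand in.

```bash
python3 -c "
from rig import r
print(r.sign_off())"
```

```text
the job is handed in; nothing more can be done
None
```

All three lidded jars are standing upright in their own wells, placed large, then medium, then small. I released each one on floor contact before taking the next, and handed in at about 29 s of the 77 s allowed.

- **Seating:** the last check gave lid tops at about 89, 79 and 69 mm (90, 80 and 70 expected when seated). Averaged over the two fixed cameras, each jar is within about 2 mm of its well's axis.
- **Empty jars:** neither was moved. The scene camera gave a 16 mm difference for the large empty because the gripper partly hid it in the first picture. The side camera, with a clear view, shows both unchanged to 0.1 mm.
- **Arm:** at hand-in the gripper was open, about 190 mm up and clear of everything.

**What went wrong:** my first grasp of the medium jar closed on air just above its lid, without touching it. All three cameras showed the real fingertips about 36 mm higher than the reported TCP (49 mm when open), an offset present since the start. The large jar had therefore been held only near its rim, though it seated correctly. I corrected for the offset on the medium and small jars.

**Camera disagreement:** the scene and side cameras differed by up to about 6 mm in position, so I averaged them and checked against the wrist camera.

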